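# Fit the retaining ring on a drum stool spindle

## Robot

A 7-joint arm with a two-finger parallel gripper is mounted at the origin on the work surface. World frame = base frame: x ahead of the robot, y to its left, z up, the work surface at z = 0. Lengths are in m, angles in rad, forces in N, time in s.
With the tool pointing down it reaches from about 0.425 to 0.875 m from the base axis. Payload 4.7 kg.
Tool frame: the origin (TCP) lies midway between the tips of the shut fingers; the grasp point (between the pads) lies 19 mm behind it; x points along the fingers, z is the direction in which the jaws open and shut, and the axes are right-handed (so a half turn about x gives the same grasp; the last joint's range is limited). The gripper opens to 87 mm and grips with 3 to 60 N. Pads are 19 mm wide; open, the fingers measure 117 mm over their backs; the gripper's body (75 mm by 190 mm) begins 51 mm behind the grasp point.
Start: joints at [0.014, 0.321, -0.07, 1.45, 0.023, 1.371, -0.057], TCP at [0.65, -0, 0.197] pointing down, gripper open.
Joint ranges: [-2.86, 2.86], [-0.3, 2.09], [-1.38, 1.24], [0.06, 2.45], [-1.56, 4.7], [0.09, 2.05], [-2.69, 2.69]. Speed limits (rad/s): [2.57, 2.57, 3.14, 3.14, 3.14, 3.14, 3.14].

## Interface

Orientations are given as a rotation vector (axis times angle).
In Python, from bench import ctrl gives the robot as it stands.
- The arm moves only by the shell command python3 -m pendant 'ROWS' [OPENING] [FORCE]. ROWS is JSON, a list of rows, each an object with "travel": the shift along the tool's x, y, z in m, a list of three; "twist": the turn about the tool's x in rad. In form: [{"travel": [x, y, z], "twist": twist}, ...]. A call has 1 to 10 rows; each row is the pose to reach, as a shift and turn from the pose measured when the call began, along the tool's axes at that moment; what a row does not reach only later rows make up. A row lasts 1/8 s, in which the tool goes at most 62.5 mm and 10.7 degrees, less where a joint would pass 70% of its speed; a pose out of reach is approached as far as the arm can. A call with a gripper value outside its range is refused whole. OPENING is the opening, from -1 (shut) to 1 (fully open), so that 0 is half open, set as the call begins (- or left out, the last holds). The fingers move at their own pace and stop on an object; FORCE is the grip in N (left out, the last holds). Time passes only in rows, so rows that repeat a pose let the fingers close. It gives the time, the measured TCP pose, the force and the opening at its end, in the units of the state.
- ctrl.get_state(): the state, without advancing time (a new reading comes with each control period).
- ctrl.get_image(name): name is "scene" or "side" or "wrist"; returns the picture (384x512x3 uint8, red, green, blue); there is no depth.
- ctrl.camera_model(name): a dict with "K" (3x3 intrinsics, pixels), "rvec" (rotation vector, rad) and "tvec" (3), from world to camera coordinates, as OpenCV has them; the wrist camera has in their place "T_tool_cam" (4x4, takes a point from camera to tool coordinates, whose origin is the TCP and whose axes are the tool frame's). Camera axes: x right, y down, z forward; pixel columns grow to the right and rows downward; lengths in m; the calibration is good to about 2 mm. A picture is of the moment at which its call begins: read the wrist's pose just before it. camera_model takes no time and is no camera call.
- ctrl.close_job(): hands the job in, once; it reports no verdict.
The state is a dict: "time": time; "joint_positions": joint angles; "qd": joint speeds; "joint_torque": joint torques, N m; "position": TCP position; "tool_rot": TCP orientation; "ft_force": force on the tool from outside, world axes, zero at the start; "torque": the same for the moment, N m; "grip_width": opening from 0.0 (shut) to 1.0 (fully open).
Only numpy, scipy, OpenCV 4.12 (cv2) and the standard library are available. Lean on these libraries where they do the work, as an engineer would, in place of code of your own. Each camera call takes 0.05 s, during which the arm holds its last target.

## Task

Fit the steel retaining ring to the drum stool spindle: take the red-handled ring pliers from their wooden stand, spread and lift the ring with them (fingers off the ring, and do not overstretch it), slide it down over the spindle and press it gently onto the sprung blue collar until the collar bottoms, then let the ring close in the groove, where it holds the collar down. Hang the pliers back upright in their stand and leave the other things on the table where they are.

Things in the scene. Friction and masses are not known exactly. Their poses are not given: they have to be found in the camera images.
- pliers_grip (a point): Grip point of the ring pliers, midway between their two red handles, 48 mm above the pivot centre. Axes: z up, x along the hanging bar, y the line along which the handles are squeezed. Handles: 17 mm wide (x), 26 to 60 mm above the pivot centre, flaring upwards to 62 mm over their tops at rest. Keep them squeezed to 56 mm or less, or the pliers drop; 54 mm takes 7 N, 33 mm with the ring 18 N.
- pliers: Pivot centre of the pliers, about 0.24 kg: a yoke 62 mm (y) by 16 mm high with a steel hanging bar, 71 mm long (x), 14 mm wide, 8 mm thick, centred here. Two levers turn on pins 24 mm left and right (y) of here, like a clothes peg's: squeezing the handles together swings the two feet at the bottom apart.
- pliers_feet (a point): Midway between the ends of the pliers' two round steel feet (9 mm diameter), 62 mm below the pivot centre; axes as pliers_grip. The feet's centres are at y = +-17.5 mm at rest, about +-21 mm when the handles are held at 54 mm; each moves outwards about 0.5 mm for each mm that the handles are squeezed, at nearly constant height.
- lever_l (a joint): Swing of each pliers lever from rest, rad (both move alike): 0 at rest, 0.06 with 54 mm over the handles, 0.20 at 38 mm, 0.24 at 33 mm; stop at 0.34.
- pliers_rest (a point): On the fixed wooden stand (foot 100 x 80 mm, two posts 40 mm apart clear, about 88 mm high): where the pliers' pivot centre is when they hang in it, 80 mm above the table. x: the line through the posts, along which the bar lies. The bar rests flat in two notches, open above, 28 mm wide at the bottom and 34 mm at the top.
- ring_center (a point): Centre of the C-shaped steel ring's bore (25.6 mm diameter closed), half-way up its 4 mm thickness; 50 g. z: ring's axis; +x points to the gap of the C. A 36 mm back bar at x = -19 mm carries two arms on pins at its ends (y = +-17 mm), which curve round the bore; springs close them.
- ring_lugs (a point): In the ring's frame, 6 mm from ring_center towards the gap, at the top of the ears (plates on the arms, 4 mm above the underside). Left and right (y) stand orange lugs, cupped inwards, 12 mm above the ears, about 14 mm long in x. Set the feet on the ears, pliers' y along ring's y, centred here: squeezed, they meet the lugs with their centres at y = +-25 mm and carry the ring by friction.
- ring: The same ring, origin at the centre of the bore at the underside.
- ring_l (a joint): How far each ring arm has swung out, rad (both alike): 0 closed; about 0.14 with 38 mm over the pliers' handles, 0.20 at 35 mm, 0.25 at 33 mm. The 29 mm spindle passes at 0.20 or more; over 0.42 the ring is overstretched. At 0.2 to 0.25 the spindle fits with its axis 2 to 4 mm from ring_center towards the gap (+x), and y = 0; the ring centres itself as it closes.
- ring_stand_top (a point): Top centre of the fixed black ring stand (40 mm diameter, 30 mm high; an 11 mm pin, 5 mm high, in the middle), where the ring lies flat at first; its ears and lugs overhang it.
- post_axis (a point): Foot of the fixed upright stool post, on its axis at table height: grey flange, 116 mm diameter, tube 45 mm high, above it the blue collar (40 mm) and steel spindle. The spindle's height is NOT measured: an unknown h of 0 to 15 mm. Collar's top at h+74.5 mm when up; groove (25 mm diameter) h+70 to h+76.5; 29 mm land to h+82.5; cone to h+93.5 (16 mm there).
- collar (a joint): How far the blue collar is pressed down, m: 0 up, 0.004 at its hard stop. It takes 5 N to start, 9 N at the stop, then it is rigid. Raised, it covers most of the groove; the ring can close only with its underside 70 to 72.5 mm above the foot plus h, which is when the collar is at or near its stop. Under a closed ring it stays at about 0.002.
- post: The stool post with spindle and collar, origin as post_axis. Pressing the ring down by 10 to 15 N is enough. Contact forces between ring and post must not add up to more than 35 N (a ring closed in the groove gives about 18 N by itself).
- cup_a: Bystander, leave alone: clear cup standing upside down, 84 mm wide, 110 mm high; origin at its underside.
- grease_jar: Bystander, leave alone: amber jar with black lid, 56 mm wide, 50 mm high; origin at its underside.
- drum_key: Bystander, leave alone: steel drum key, 56 mm, lying; origin at its underside.
- cowbell: Bystander, leave alone: dark cowbell, 60 x 100 x 55 mm; origin at its underside.
- parts_tray: Bystander, leave alone: blue divided tray, 120 x 90 x 30 mm; origin at its underside.
- egg_shaker: Bystander, leave alone: green shaker, 44 mm wide, 50 mm high; origin at its underside.
There are look-alikes about, which are no part of the job. Leave any green look-alike of the pliers alone.

How it is judged:
By the outcome, as a careful person would: the job done as asked, in the order asked, and still so for the second after the job is handed in, with the robot touching nothing.
It also fails if it takes over 66 s, if anything falls off the work surface, if the arm or the gripper's body presses on something with over 40 N, if the wrist force passes 120 N, or if a joint passes its speed limit or range.

## Working session

There is one attempt and no reset: what is moved stays moved. The work goes in short steps, Python scripts to look and compute and a shell command to move; the robot and the scene stay as the last step left them, time stands still between calls to the robot, and variables do not carry over. Pictures are saved under pics/ and viewed, and the job is handed in when it is done.

```bash
ls; mkdir -p pics; python3 - <<'E'
from bench import ctrl
import cv2,numpy as np
s=ctrl.get_state();print({k:np.round(v,3).tolist() for k,v in s.items()})
for n in ["scene","side","wrist"]:
    cv2.imwrite(f"pics/{n}0.png",ctrl.get_image(n)[:,:,::-1]); print(n,ctrl.camera_model(n))
E
```

```text
pics
{'time': 0.0, 'joint_positions': [0.014, 0.322, -0.07, 1.452, 0.023, 1.371, -0.057], 'qd': [0.001, 0.002, -0.001, 0.002, 0.0, -0.001, 0.0], 'joint_torque': [-0.0, -49.128, -0.404, -31.253, -0.064, 0.044, 0.0], 'position': [0.649, -0.0, 0.196], 'tool_rot': [-0.0, 1.573, -0.0], 'ft_force': [-0.22, -0.143, -0.682], 'torque': [0.016, -0.009, 0.015], 'grip_width': 1.0}
scene {'K': array([[382.07992945,   0.        , 259.67270875],
       [  0.        , 382.07992945, 192.37189117],
       [  0.        ,   0.        ,   1.        ]]), 'rvec': array([ 1.32075591,  2.24660546, -0.8777101 ]), 'tvec': array([ 0.20327505, -0.32967378,  1.38722708])}
side {'K': array([[412.49398903,   0.        , 251.72515107],
       [  0.        , 412.49398903, 193.40854447],
       [  0.        ,   0.        ,   1.        ]]), 'rvec': array([ 2.1504696 , -0.5207498 ,  0.28450097]), 'tvec': array([-0.4567091 ,  0.28081156,  0.82330837])}
wrist {'K': array([[293.95935642,   0.        , 253.82046103],
       [  0.        , 293.95935642, 190.54806242],
       [  0.        ,   0.        ,   1.        ]]), 'T_tool_cam': array([[-2.62924773e-04, -2.55326596e-01,  9.66854829e-01,
        -1.88156675e-01],
       [-7.11743941e-04, -9.66854570e-01, -2.55326721e-01,
         7.02891022e-02],
       [ 9.99999712e-01, -7.55284787e-04,  7.24828608e-05,
         1.96529384e-03],
       [ 0.00000000e+00,  0.00000000e+00,  0.00000000e+00,
         1.00000000e+00]])}
```

View pics/scene0.png

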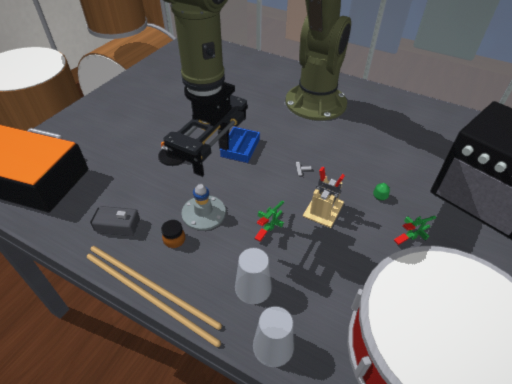

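View pics/side0.png

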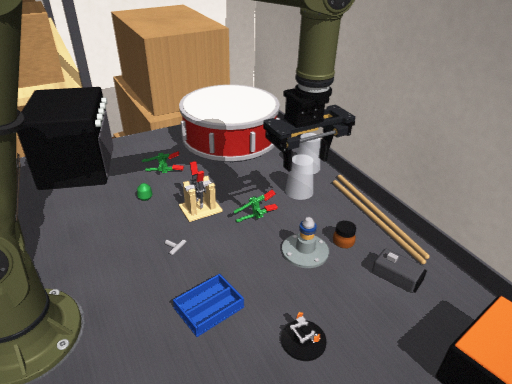

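View pics/wrist0.png

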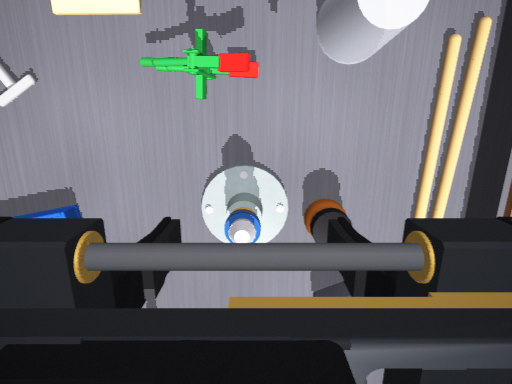

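Candidates for the pliers: the red-handled ones in the wooden stand at scene (328,190) / side (197,190), and green look-alikes at scene (270,220) and (415,228) / side (257,206) and (163,163). I choose the stand's. The ring candidate is at side (303,328), and the post at side (306,240). I'll take close crops to check.

```bash
cat > h.py <<'E'
import cv2,numpy as np
from bench import ctrl
from scipy.spatial.transform import Rotation as R
from scipy.optimize import least_squares
def cam(n,s=None):
    m=ctrl.camera_model(n)
    if n!="wrist":
        return m["K"],cv2.Rodrigues(m["rvec"])[0],np.array(m["tvec"]).ravel()
    s=s or ctrl.get_state()
    T=np.eye(4);T[:3,:3]=R.from_rotvec(s["tool_rot"]).as_matrix();T[:3,3]=s["position"]
    W=np.linalg.inv(T@m["T_tool_cam"])
    return m["K"],W[:3,:3],W[:3,3]
def proj(c,p):
    K,Rm,t=c; q=(Rm@np.atleast_2d(p).T).T+t; u=(K@q.T).T; return u[:,:2]/u[:,2:]
def onz(c,uv,z):
    K,Rm,t=c; d=Rm.T@np.linalg.inv(K)@np.array([uv[0],uv[1],1.]); o=-Rm.T@t
    return o+d*(z-o[2])/d[2]
def tri(cs,uvs):
    f=lambda p:np.concatenate([proj(c,p)[0]-u for c,u in zip(cs,uvs)])
    r=least_squares(f,[.6,0,.05]); return r.x,np.abs(r.fun).max()
def crop(img,x0,y0,x1,y1,k,name):
    c=img[y0:y1,x0:x1]; cv2.imwrite(name,cv2.resize(c,None,fx=k,fy=k,interpolation=cv2.INTER_CUBIC))
E
python3 - <<'E'
from h import *
s=cv2.imread("pics/scene0.png");d=cv2.imread("pics/side0.png");w=cv2.imread("pics/wrist0.png")
a=cv2.resize(s[155:235,285:365],(400,400),interpolation=2)
b=cv2.resize(d[150:230,160:240],(400,400),interpolation=2)
cv2.imwrite("pics/c1.png",np.hstack([a,b]))
a=cv2.resize(d[205:275,270:340],(400,400),interpolation=2)
b=cv2.resize(d[300:370,270:340],(400,400),interpolation=2)
cv2.imwrite("pics/c2.png",np.hstack([a,b]))
E
```

```text
(no output)
```

View pics/c1.png

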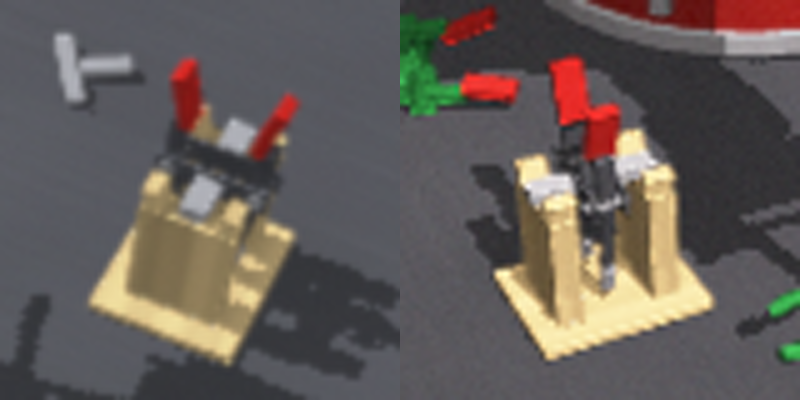

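View pics/c2.png

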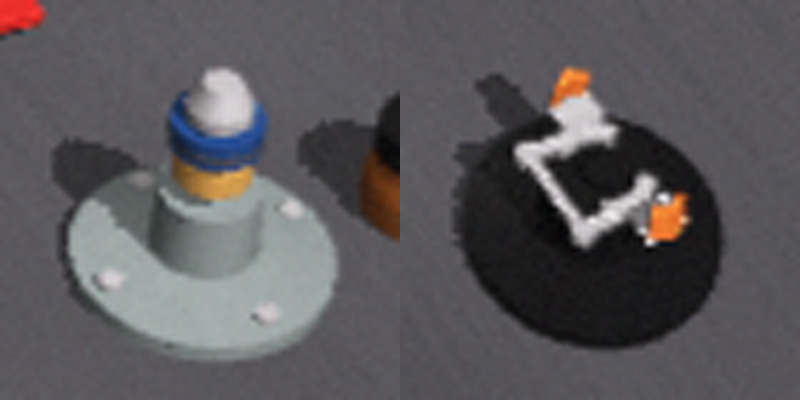

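```bash
python3 - <<'E'
from h import *
S=cam("scene");D=cam("side");W=cam("wrist")
print("camera pos",[(-c[1].T@c[2]).round(2) for c in (S,D,W)])
for z in (0,.01):
  print(z,[onz(D,u,z)[:2].round(3) for u in [(179.4,204.4),(189.6,221.6),(222.6,210)]],[onz(S,u,z)[:2].round(3) for u in [(302.6,215.6),(331.4,227),(344.6,201.4)]])
# bar plates ends: side near plate center/ far plate; scene
sd=lambda u,v:(160+(u-400)/5,150+v/5); sc=lambda u,v:(285+u/5,155+v/5)
print("plates",tri([S,D],[sc(202,195),sd(549,190)]),tri([S,D],[sc(238,135),sd(636,163)]))
print("handles",tri([S,D],[sc(187,66),sd(568,66)]),tri([S,D],[sc(290,102),sd(603,112)]))
k=70/400
r=lambda u,v:(270+(u-400)*k,300+v*k)
print("ring z.032: back ends",onz(D,r(525,150),.032).round(3),onz(D,r(585,238),.032).round(3),"arm ends",onz(D,r(612,132),.032).round(3),onz(D,r(650,182),.032).round(3),"ears", onz(D,r(578,110),.032).round(3),onz(D,r(655,225),.032).round(3))
print("stand disc",[onz(D,r(*p),0.0).round(3) for p in [(460,230),(720,230),(600,345)]])
p=lambda u,v:(270+u*k,205+v*k)
print("flange",[onz(D,p(*q),0.005).round(3) for q in [(68,240),(338,265)]])
E
```

```text
camera pos [array([1.15, 0.38, 0.78]), array([ 0.16, -0.65,  0.72]), array([0.65, 0.07, 0.38])]
0 [array([0.422, 0.265]), array([0.421, 0.18 ]), array([0.521, 0.186])] [array([0.515, 0.181]), array([0.514, 0.262]), array([0.412, 0.261])]
0.01 [array([0.418, 0.252]), array([0.417, 0.168]), array([0.516, 0.174])] [array([0.524, 0.183]), array([0.522, 0.264]), array([0.421, 0.262])]
plates (array([0.45574564, 0.22430193, 0.06218768]), np.float64(4.486230917866266)) (array([0.4761606 , 0.21936958, 0.09885342]), np.float64(6.007892974957969))
handles (array([0.4639381 , 0.20459382, 0.1505972 ]), np.float64(4.146853714967676)) (array([0.46682077, 0.23937954, 0.12327156]), np.float64(6.027108657421934))
ring z.032: back ends [ 0.474 -0.248  0.032] [ 0.474 -0.286  0.032] arm ends [ 0.505 -0.255  0.032] [ 0.505 -0.278  0.032] ears [ 0.5   -0.242  0.032] [ 0.497 -0.293  0.032]
stand disc [array([ 0.451, -0.246,  0.   ]), array([ 0.532, -0.288,  0.   ]), array([ 0.47 , -0.305,  0.   ])]
flange [array([ 0.589, -0.022,  0.005]), array([ 0.685, -0.088,  0.005])]
```

```bash
python3 -m pendant '[{"travel":[-0.005,0.022,-0.018],"twist":-0.157},{"travel":[-0.01,0.044,-0.036],"twist":-0.314},{"travel":[-0.02,0.067,-0.055],"twist":-0.471},{"travel":[-0.024,0.089,-0.073],"twist":-0.628},{"travel":[-0.024,0.111,-0.091],"twist":-0.785},{"travel":[-0.024,0.133,-0.109],"twist":-0.942},{"travel":[-0.024,0.155,-0.127],"twist":-1.1},{"travel":[-0.024,0.178,-0.146],"twist":-1.257},{"travel":[-0.024,0.2,-0.164],"twist":-1.414},{"travel":[-0.024,0.222,-0.182],"twist":-1.571}]'
python3 -m pendant '[{"travel":[0,0,0],"twist":0}]'
python3 - <<'E'
from h import *
s=ctrl.get_state();print(s["position"],s["tool_rot"],s["time"],np.round(s["joint_positions"],2))
np.save("s1.npy",s,allow_pickle=True)
for n in ["wrist","scene","side"]:
    cv2.imwrite(f"pics/{n}1.png",ctrl.get_image(n)[:,:,::-1])
E
```

```text
time: 1.4
position: [0.4667, 0.2225, 0.2202]
tool_rot: [-1.213, 1.208, 1.214]
ft_force: [-0.6, 0.4, -0.7]
grip_width: 1.0
time: 1.52
position: [0.4652, 0.2246, 0.2202]
tool_rot: [-1.215, 1.206, 1.218]
ft_force: [0.5, -0.4, -0.5]
grip_width: 1.0
[0.46520922 0.22456237 0.22024454] [-1.21516629  1.20619531  1.21765349] 1.525 [-0.13  0.04 -0.38  1.73  0.02  1.37  1.07]
```

View pics/wrist1.png

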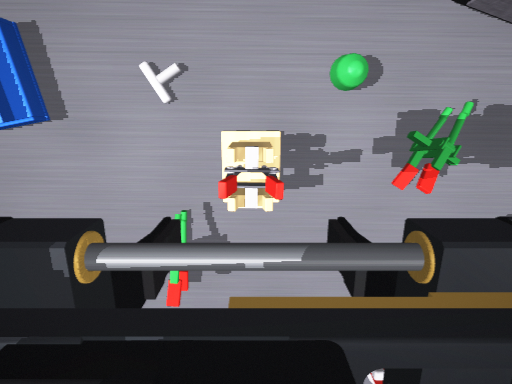

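View pics/scene1.png

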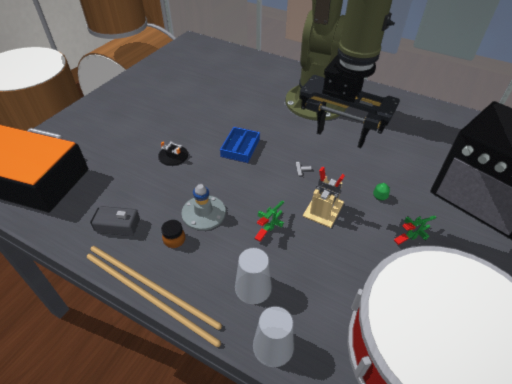

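```bash
python3 - <<'E'
from h import *
s=cv2.imread("pics/scene1.png");d=cv2.imread("pics/side1.png");w=cv2.imread("pics/wrist1.png")
crop(w,205,120,300,220,6,"pics/c3.png")
a=cv2.resize(s[130:180,145:205],(480,400),interpolation=2)
b=cv2.resize(s[175:235,175:235],(400,400),interpolation=2)
c=cv2.resize(d[205:275,270:340],(400,400),interpolation=2)
cv2.imwrite("pics/c4.png",np.hstack([a,b])[:, :800]); 
crop(d,260,205,350,365,3.7,"pics/c5.png")
E
```

```text
(no output)
```

View pics/c3.png

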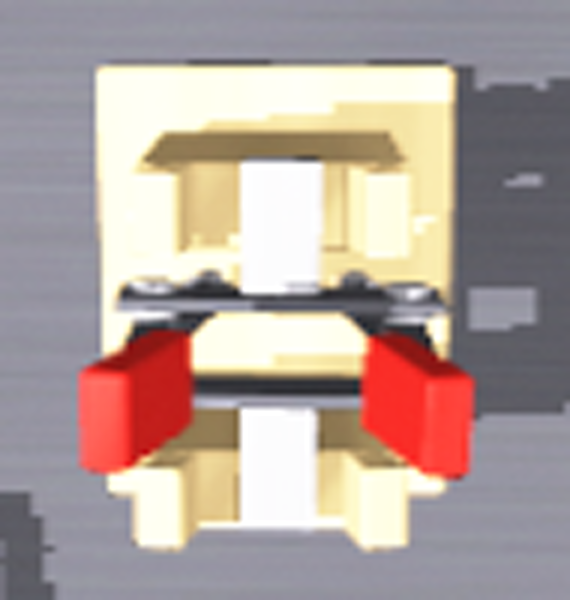

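View pics/c4.png

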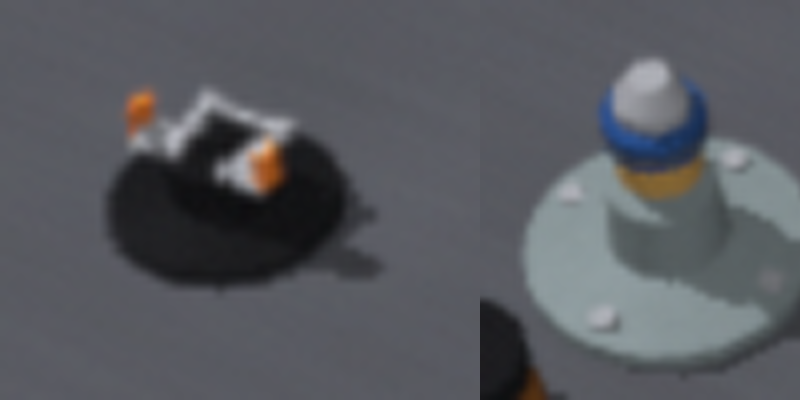

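View pics/side1.png

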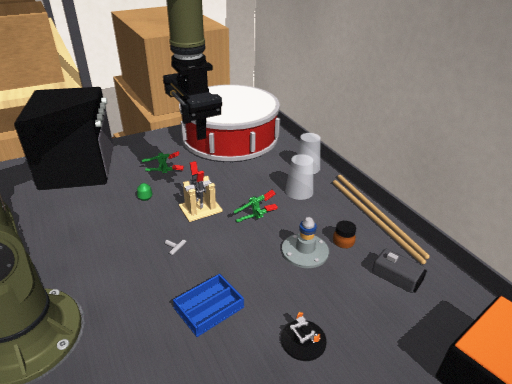

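```bash
python3 - <<'E'
from h import *
s=np.load("s1.npy",allow_pickle=True).item()
W=cam("wrist",s);S=cam("scene");D=cam("side")
print("TCP/grasp px",proj(W,s["position"]))
w=lambda u,v:(205+u/6,120+v/6)
for n,p,z in [("bar -x L",(240,160),.084),("bar -x R",(322,160),.084),("bar +x L",(240,525),.084),("bar +x R",(316,528),.084),
 ("hL top -x",(81,378),.14),("hL top +x",(81,468),.14),("hR -x",(472,378),.14),("hR +x",(466,475),.14),("foot -x-y",(97,67),.01),("foot -x+y",(456,67),.01)]:
    print(n,onz(W,w(*p),z)[:2].round(4))
# stool: bracket triangulation
sc=lambda u,v:(175+(u-480)/400*60,175+v/400*60); sd=lambda u,v:(270+u*70/400,205+v*70/400)
print("spindle top",tri([S,D],[sc(652,66),sd(219,73)]))
print("collar blue top ctr",tri([S,D],[sc(654,112),sd(217,122)]))
rs=lambda u,v:(145+u/8,130+v/8); rd=lambda u,v:(270+(u-400)*70/400,300+v*70/400)
print("lug R(-y) top",tri([S,D],[rs(140,97),rd(672,200)]),"lug L", tri([S,D],[rs(268,146),rd(573,73)]))
print("backbar",tri([S,D],[rs(207,95),rd(585,235)]),tri([S,D],[rs(292,126),rd(525,152)]))
E
```

```text
TCP/grasp px [[252.90210986 216.07920054]]
bar -x L [0.4333 0.2153]
bar -x R [0.4332 0.2303]
bar +x L [0.5035 0.2154]
bar +x R [0.504 0.23 ]
hL top -x [0.4614 0.192 ]
hL top +x [0.476  0.1917]
hR -x [0.4608 0.2532]
hR +x [0.4766 0.2528]
foot -x-y [0.4212 0.1814]
foot -x+y [0.4205 0.2611]
spindle top (array([ 0.6352795 , -0.05247242,  0.10483002]), np.float64(0.39935192363481065))
collar blue top ctr (array([ 0.63584641, -0.05421708,  0.07960089]), np.float64(0.4389679114403009))
lug R(-y) top (array([ 0.50021664, -0.29363711,  0.04548844]), np.float64(0.929086357574846)) lug L (array([ 0.49912173, -0.23534837,  0.04517436]), np.float64(0.9529395847167166))
backbar (array([ 0.47384534, -0.28442188,  0.03169681]), np.float64(0.645216597919017)) (array([ 0.47324582, -0.24679219,  0.03099253]), np.float64(1.1323714368184596))
```

```bash
cat > st.py <<'E'
from h import *
import sys
s=ctrl.get_state();Rm=R.from_rotvec(s["tool_rot"]).as_matrix()
print("t",round(s["time"],2),"pos",np.round(s["position"],4),"F",np.round(s["ft_force"],1),"T",np.round(s["torque"],2),"w",round(s["grip_width"]*87,2),"mm")
print("axes",np.round(Rm.T,4).tolist())
if len(sys.argv)>3:
    t=np.array([float(a) for a in sys.argv[1:4]])
    print("travel",np.round(Rm.T@(t-s["position"]),4))
E
python3 st.py 0.4686 0.2226 0.150; python3 st.py 0.4686 .2226 .109
```

```text
t 1.68 pos [0.4673 0.2214 0.22  ] F [-0.3  0.8 -0.2] T [ 0.06 -0.07 -0.01] w 87.36 mm
axes [[-0.0017, -0.001, -1.0], [-1.0, -0.0026, 0.0017], [-0.0026, 1.0, -0.001]]
travel [ 0.07   -0.0014  0.0013]
t 1.68 pos [0.4673 0.2214 0.22  ] F [-0.3  0.8 -0.2] T [ 0.06 -0.07 -0.01] w 87.36 mm
axes [[-0.0017, -0.001, -1.0], [-1.0, -0.0026, 0.0017], [-0.0026, 1.0, -0.001]]
travel [ 0.111  -0.0014  0.0013]
```

```bash
python3 -m pendant '[{"travel":[0.02,-0.0014,0.0013],"twist":0},{"travel":[0.04,-0.0014,0.0013],"twist":0},{"travel":[0.06,-0.0014,0.0013],"twist":0},{"travel":[0.06,-0.0014,0.0013],"twist":0}]'
python3 - <<'E'
from h import *
for i in range(4):
    s=ctrl.get_state();im=ctrl.get_image("wrist");print(np.round(s["position"],4),np.round(s["tool_rot"],4),np.abs(s["qd"]).max())
np.save("s2.npy",s,allow_pickle=True);cv2.imwrite("pics/wrist2.png",im[:,:,::-1])
crop(im[:,:,::-1],180,130,330,260,5,"pics/c6.png")
E
```

```text
time: 2.17
position: [0.4682, 0.2208, 0.1584]
tool_rot: [-1.208, 1.215, 1.211]
ft_force: [-0.1, 0.2, 0.3]
grip_width: 0.996
[0.4682 0.2208 0.1584] [-1.2084  1.215   1.2113] 0.04000009807127707
[0.4689 0.2214 0.1596] [-1.2091  1.2126  1.2106] 0.02644103885648518
[0.4694 0.222  0.1605] [-1.2097  1.2107  1.2102] 0.012620064666442889
[0.4695 0.2224 0.1609] [-1.2102  1.2095  1.2101] 0.005583231955777847
```

View pics/c6.png

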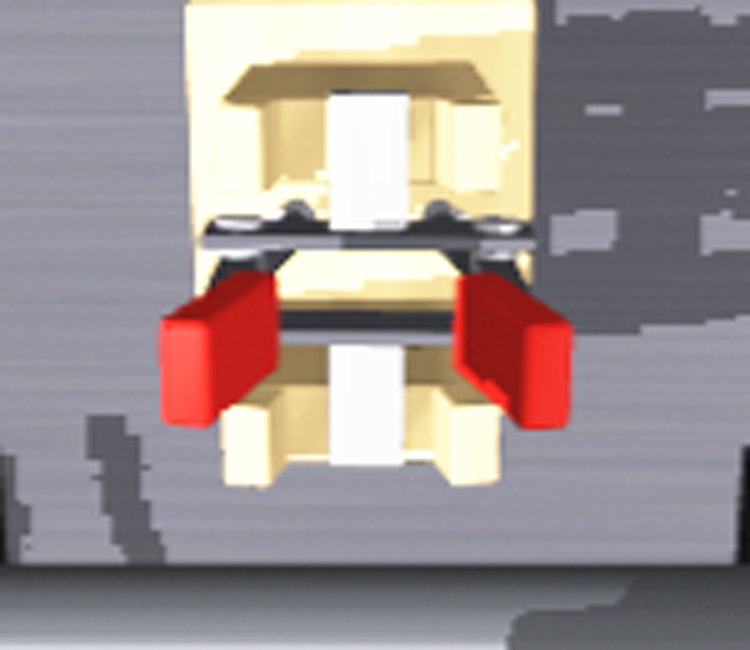

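```bash
python3 - <<'E'
from h import *
s=np.load("s2.npy",allow_pickle=True).item()
W=cam("wrist",s)
w=lambda u,v:(180+u/5,130+v/5)
for n,p,z in [("bar -x L",(328,93),.084),("bar -x R",(410,93),.084),("bar +x L",(330,464),.084),("bar +x R",(403,464),.084),
 ("hL top -x",(161,322),.14),("hL top +x",(164,426),.14),("hR -x",(572,322),.14),("hR +x",(568,428),.14)]:
    print(n,onz(W,w(*p),z)[:2].round(4))
E
python3 st.py 0.4686 .2226 .109
```

```text
bar -x L [0.433  0.2156]
bar -x R [0.433  0.2303]
bar +x L [0.504  0.2155]
bar +x R [0.504  0.2295]
hL top -x [0.4601 0.1923]
hL top +x [0.4764 0.1921]
hR -x [0.4601 0.2529]
hR +x [0.4766 0.2529]
t 2.38 pos [0.4695 0.2226 0.1611] F [-0.2 -0.1 -0.4] T [ 0.09 -0.    0.01] w 86.97 mm
axes [[-0.0001, -0.0004, -1.0], [-1.0, -0.0014, 0.0001], [-0.0014, 1.0, -0.0004]]
travel [0.0521 0.0009 0.0001]
```

```bash
python3 -m pendant '[{"travel":[0.02,0.0009,0],"twist":0},{"travel":[0.04,0.0009,0],"twist":0},{"travel":[0.052,0.0009,0],"twist":0},{"travel":[0.052,0.0009,0],"twist":0},{"travel":[0.052,0.0009,0],"twist":0}]'
python3 -m pendant '[{"travel":[0,0,0],"twist":0},{"travel":[0,0,0],"twist":0},{"travel":[0,0,0],"twist":0},{"travel":[0,0,0],"twist":0}]' 0.2 15
python3 st.py 0.4686 .2226 .109
```

```text
time: 3.0
position: [0.4693, 0.2229, 0.11]
tool_rot: [-1.211, 1.208, 1.209]
ft_force: [0.3, -0.5, 0.5]
grip_width: 1.0
time: 3.5
position: [0.4694, 0.2229, 0.1104]
tool_rot: [-1.211, 1.207, 1.209]
ft_force: [-0.2, -0.4, 2.3]
grip_width: 0.653
t 3.5 pos [0.4694 0.2229 0.1104] F [-0.2 -0.4  2.3] T [-0.01  0.13  0.02] w 56.8 mm
axes [[0.0015, 0.0001, -1.0], [-1.0, -0.0013, -0.0015], [-0.0013, 1.0, 0.0001]]
travel [ 0.0014  0.0008 -0.0003]
```

```bash
python3 -m pendant '[{"travel":[0,0,0],"twist":0},{"travel":[0,0,0],"twist":0},{"travel":[0,0,0],"twist":0},{"travel":[0,0,0],"twist":0}]'
python3 st.py 0.4686 .2226 .109
python3 - <<'E'
from h import *
im=ctrl.get_image("wrist")
crop(im[:,:,::-1],180,130,330,260,5,"pics/c7.png")
E
```

```text
time: 4.0
position: [0.4695, 0.2229, 0.1105]
tool_rot: [-1.211, 1.207, 1.209]
ft_force: [-0.5, 0.4, 2.5]
grip_width: 0.606
t 4.0 pos [0.4695 0.2229 0.1105] F [-0.5  0.4  2.5] T [0.08 0.17 0.02] w 52.69 mm
axes [[0.0017, 0.0002, -1.0], [-1.0, -0.0014, -0.0017], [-0.0014, 1.0, 0.0002]]
travel [ 0.0015  0.0009 -0.0003]
```

View pics/c7.png

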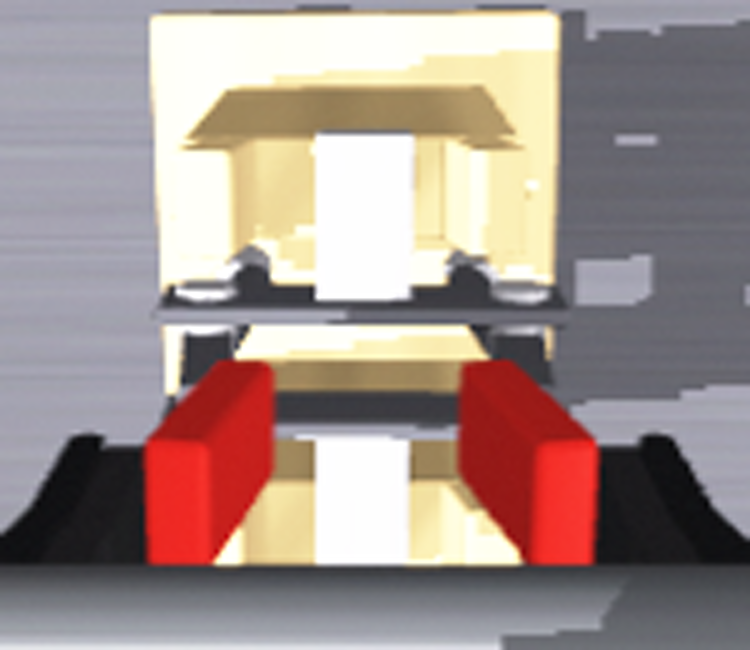

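```bash
python3 -m pendant '[{"travel":[-0.005,0,0],"twist":0},{"travel":[-0.015,0,0],"twist":0},{"travel":[-0.03,0,0],"twist":0},{"travel":[-0.05,0,0],"twist":0},{"travel":[-0.07,0,0],"twist":0},{"travel":[-0.09,0,0],"twist":0},{"travel":[-0.11,0,0],"twist":0},{"travel":[-0.11,0,0],"twist":0}]'
python3 st.py 0.5 -.265 .22
python3 - <<'E'
from h import *
d=ctrl.get_image("side")[:,:,::-1]; s=ctrl.get_image("scene")[:,:,::-1]
cv2.imwrite("pics/c8.png",np.hstack([cv2.resize(d[80:220,140:260],(360,420),interpolation=2),cv2.resize(s[100:240,290:410],(360,420),interpolation=2)]))
E
```

```text
time: 5.05
position: [0.4704, 0.2236, 0.2229]
tool_rot: [-1.212, 1.203, 1.207]
ft_force: [0.2, -0.0, -2.4]
grip_width: 0.599
t 5.05 pos [0.4704 0.2236 0.2229] F [ 0.2 -0.  -2.4] T [ 0.05 -0.12  0.05] w 52.1 mm
axes [[0.0057, 0.0019, -1.0], [-1.0, -0.0014, -0.0057], [-0.0014, 1.0, 0.0019]]
travel [ 0.0021 -0.0289 -0.4887]
```

View pics/c8.png

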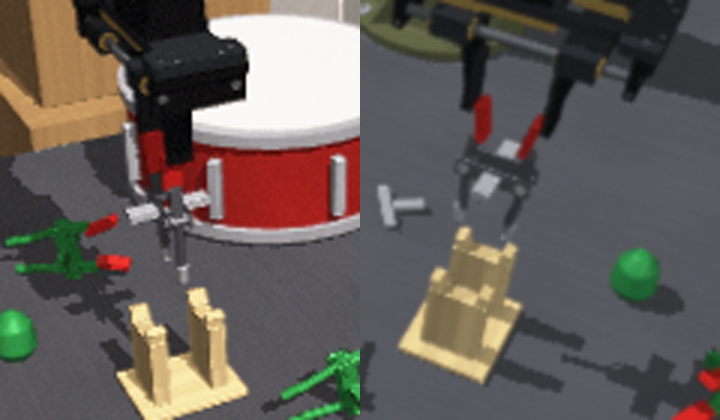

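```bash
python3 -m pendant '[{"travel":[0.002,-0.001,-0.02],"twist":0},{"travel":[0.002,-0.003,-0.06],"twist":0},{"travel":[0.002,-0.006,-0.11],"twist":0},{"travel":[0.002,-0.01,-0.16],"twist":0},{"travel":[0.002,-0.013,-0.21],"twist":0},{"travel":[0.002,-0.016,-0.26],"twist":0},{"travel":[0.002,-0.019,-0.31],"twist":0},{"travel":[0.002,-0.022,-0.36],"twist":0},{"travel":[0.002,-0.025,-0.4],"twist":0},{"travel":[0.002,-0.027,-0.43],"twist":0}]'
python3 st.py 0.5 -.265 .22
```

```text
time: 6.4
position: [0.4958, -0.2091, 0.217]
tool_rot: [-1.208, 1.209, 1.209]
ft_force: [0.6, -0.5, -2.3]
grip_width: 0.604
t 6.4 pos [ 0.4958 -0.2091  0.217 ] F [ 0.6 -0.5 -2.3] T [ 0.2  -0.04 -0.02] w 52.53 mm
axes [[-0.0004, 0.0005, -1.0], [-1.0, 0.0006, 0.0004], [0.0006, 1.0, 0.0005]]
travel [-0.003  -0.0043 -0.0559]
```

```bash
python3 -m pendant '[{"travel":[0.01,-0.002,-0.03],"twist":0},{"travel":[0.025,-0.004,-0.05],"twist":0},{"travel":[0.037,-0.0043,-0.056],"twist":0},{"travel":[0.037,-0.0043,-0.056],"twist":0},{"travel":[0.037,-0.0043,-0.056],"twist":0}]'
python3 - <<'E'
from h import *
for i in range(2): s=ctrl.get_state();im=ctrl.get_image("wrist")[:,:,::-1]
print(s["position"],s["tool_rot"])
np.save("s3.npy",s,allow_pickle=True);cv2.imwrite("pics/wrist3.png",im)
crop(im,180,100,330,250,5,"pics/c9.png")
d=ctrl.get_image("side")[:,:,::-1]; s=ctrl.get_image("scene")[:,:,::-1]
cv2.imwrite("pics/side3.png",d);cv2.imwrite("pics/scene3.png",s)
E
python3 st.py 0.5 -.265 .13
```

```text
time: 7.02
position: [0.5006, -0.2636, 0.1803]
tool_rot: [-1.209, 1.208, 1.211]
ft_force: [-0.4, 0.4, -2.2]
grip_width: 0.603
[ 0.50079999 -0.26384659  0.18065154] [-1.21007933  1.20745667  1.20994756]
t 7.22 pos [ 0.5006 -0.2645  0.1808] F [-0.7  0.5 -1.9] T [ 0.18 -0.07  0.03] w 52.32 mm
axes [[0.0009, 0.0002, -1.0], [-1.0, -0.0006, -0.0009], [-0.0006, 1.0, 0.0002]]
travel [ 0.0508  0.0006 -0.0005]
```

View pics/c9.png

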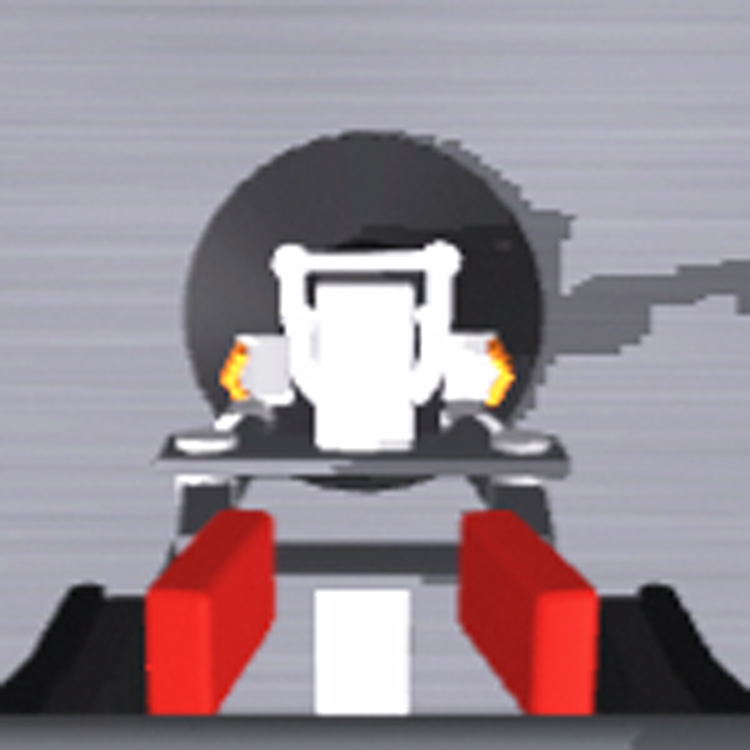

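View pics/side3.png

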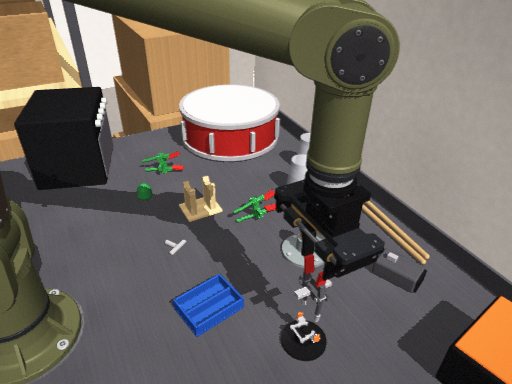

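View pics/scene3.png

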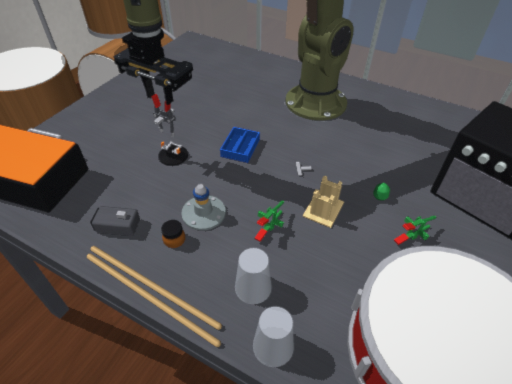

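```bash
python3 - <<'E'
from h import *
s=np.load("s3.npy",allow_pickle=True).item()
W=cam("wrist",s)
w=lambda u,v:(180+u/5,100+v/5)
for n,p,z in [("knobL",(290,260),.036),("knobR",(443,258),.036),("bar in edge -y",(310,274),.034),("bar in +y",(422,272),.034),("bar out -y",(310,252),.034),("bar out+y",(422,250),.034),
 ("lugL -x",(243,343),.046),("lugL +x",(240,403),.046),("lugL outmid",(221,375),.046),("lugR -x",(490,340),.046),("lugR +x",(497,405),.046),("lugR outmid",(515,375),.046),
 ("earL -x",(248,337),.034),("earR-x",(493,335),.034),
 ("pbar -x L",(316,285),.154),("pbar -x R",(411,285),.154),("stand L",(185,300),.03),("stand R",(543,300),.03),
 ("yoke",(155,463),.158),("yoke",(570,463),.158)]:
    print(n,onz(W,w(*p),z)[:2].round(4))
E
```

```text
knobL [ 0.4762 -0.281 ]
knobR [ 0.4757 -0.2464]
bar in edge -y [ 0.4796 -0.2766]
bar in +y [ 0.4792 -0.251 ]
bar out -y [ 0.4746 -0.2765]
bar out+y [ 0.4742 -0.2511]
lugL -x [ 0.4934 -0.2912]
lugL +x [ 0.5071 -0.2921]
lugL outmid [ 0.5007 -0.2963]
lugR -x [ 0.4927 -0.2362]
lugR +x [ 0.5075 -0.2343]
lugR outmid [ 0.5006 -0.2304]
earL -x [ 0.4942 -0.291 ]
earR-x [ 0.4937 -0.2345]
pbar -x L [ 0.4645 -0.271 ]
pbar -x R [ 0.4645 -0.2571]
stand L [ 0.4863 -0.3058]
stand R [ 0.4862 -0.2227]
yoke [ 0.4905 -0.295 ]
yoke [ 0.4905 -0.2333]
```

```bash
python3 st.py .5012 -.2634 .131
```

```text
t 7.22 pos [ 0.5006 -0.2645  0.1808] F [-0.7  0.5 -1.9] T [ 0.18 -0.07  0.03] w 52.32 mm
axes [[0.0009, 0.0002, -1.0], [-1.0, -0.0006, -0.0009], [-0.0006, 1.0, 0.0002]]
travel [ 0.0498 -0.0006  0.0011]
```

```bash
python3 -m pendant '[{"travel":[0.015,-0.0006,0.0011],"twist":-0.012},{"travel":[0.03,-0.0006,0.0011],"twist":-0.012},{"travel":[0.042,-0.0006,0.0011],"twist":-0.012},{"travel":[0.05,-0.0006,0.0011],"twist":-0.012},{"travel":[0.05,-0.0006,0.0011],"twist":-0.012},{"travel":[0.05,-0.0006,0.0011],"twist":-0.012}]'
python3 - <<'E'
from h import *
for i in range(2): s=ctrl.get_state();im=ctrl.get_image("wrist")[:,:,::-1]
np.save("s4.npy",s,allow_pickle=True)
crop(im,180,100,330,250,5,"pics/c10.png")
d=ctrl.get_image("side")[:,:,::-1]; sc=ctrl.get_image("scene")[:,:,::-1]
cv2.imwrite("pics/c11.png",np.hstack([cv2.resize(d[280:360,265:345],(400,400),interpolation=2),cv2.resize(sc[100:180,130:210],(400,400),interpolation=2)]))
E
python3 st.py .5012 -.2634 .131
```

```text
time: 7.98
position: [0.5016, -0.2636, 0.1312]
tool_rot: [-1.219, 1.202, 1.217]
ft_force: [0.8, -0.7, -3.0]
grip_width: 0.604
t 8.18 pos [ 0.5015 -0.2636  0.1313] F [ 0.8 -0.1 -2.2] T [ 0.12 -0.02  0.01] w 52.37 mm
axes [[0.0017, -0.0002, -1.0], [-0.9999, -0.0125, -0.0017], [-0.0125, 0.9999, -0.0002]]
travel [0.0003 0.0003 0.0002]
```

View pics/c10.png

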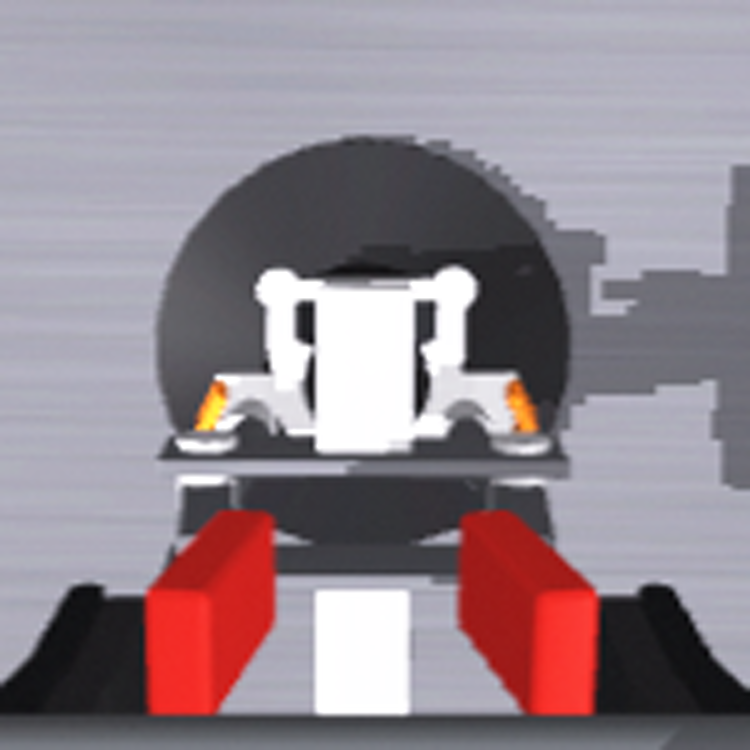

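View pics/c11.png

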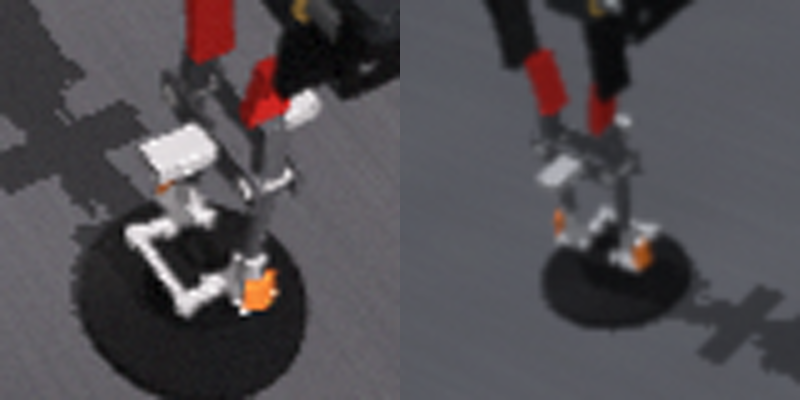

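```bash
python3 -m pendant '[{"travel":[0.002,0.0003,0.0002],"twist":0},{"travel":[0.004,0.0003,0.0002],"twist":0},{"travel":[0.004,0.0003,0.0002],"twist":0}]'; python3 -m pendant '[{"travel":[0.001,0,0],"twist":0},{"travel":[0.0015,0,0],"twist":0}]'
```

```text
time: 8.55
position: [0.5013, -0.2634, 0.1273]
tool_rot: [-1.219, 1.202, 1.217]
ft_force: [0.1, -0.6, -1.5]
grip_width: 0.598
time: 8.8
position: [0.5021, -0.2636, 0.1268]
tool_rot: [-1.221, 1.201, 1.215]
ft_force: [-0.1, 0.2, 4.7]
grip_width: 0.607
```

```bash
python3 -m pendant '[{"travel":[0,0,0],"twist":0},{"travel":[0,0,0],"twist":0},{"travel":[0,0,0],"twist":0},{"travel":[0,0,0],"twist":0},{"travel":[0,0,0],"twist":0},{"travel":[0,0,0],"twist":0}]' -0.08 22
python3 - <<'E'
from h import *
im=ctrl.get_image("wrist")[:,:,::-1]
d=ctrl.get_image("side")[:,:,::-1]
cv2.imwrite("pics/c12.png",np.hstack([cv2.resize(d[280:360,265:345],(400,400),interpolation=2),cv2.resize(im[140:220,215:295],(400,400),interpolation=2)]))
E
python3 st.py
```

```text
time: 9.55
position: [0.5021, -0.2639, 0.1269]
tool_rot: [-1.221, 1.201, 1.215]
ft_force: [-0.2, -1.3, 1.9]
grip_width: 0.466
t 9.65 pos [ 0.5021 -0.2638  0.1269] F [ 0.8 -0.3  2.1] T [-0.05  0.01 -0.03] w 40.26 mm
axes [[0.0039, -0.0011, -1.0], [-0.9999, -0.0125, -0.0039], [-0.0125, 0.9999, -0.0011]]
```

View pics/c12.png

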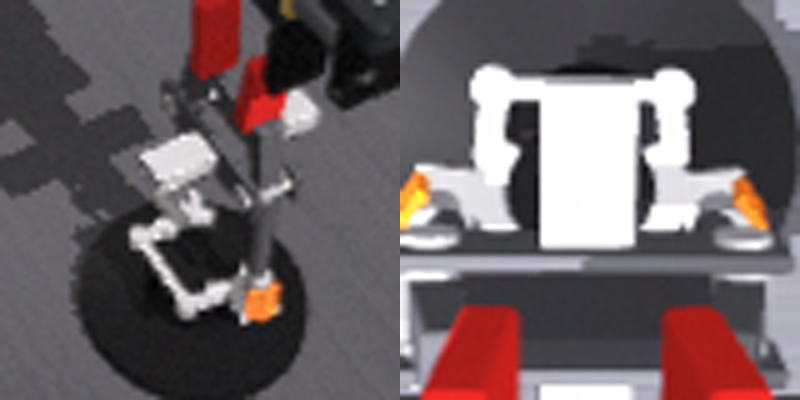

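```bash
python3 -m pendant '[{"travel":[0,0,0],"twist":0},{"travel":[0,0,0],"twist":0},{"travel":[0,0,0],"twist":0},{"travel":[0,0,0],"twist":0},{"travel":[0,0,0],"twist":0},{"travel":[0,0,0],"twist":0}]' -0.225 25
python3 - <<'E'
from h import *
im=ctrl.get_image("wrist")[:,:,::-1]
d=ctrl.get_image("side")[:,:,::-1]
cv2.imwrite("pics/c13.png",np.hstack([cv2.resize(d[280:360,265:345],(400,400),interpolation=2),cv2.resize(im[140:220,215:295],(400,400),interpolation=2)]))
E
python3 st.py
```

```text
time: 10.4
position: [0.502, -0.2639, 0.1268]
tool_rot: [-1.221, 1.202, 1.215]
ft_force: [-0.5, -1.7, 0.6]
grip_width: 0.389
t 10.5 pos [ 0.502  -0.2639  0.1268] F [-0.2 -0.8 -0.7] T [-0.32  0.07 -0.03] w 34.13 mm
axes [[0.0037, -0.0011, -1.0], [-0.9999, -0.0124, -0.0037], [-0.0124, 0.9999, -0.0012]]
```

View pics/c13.png

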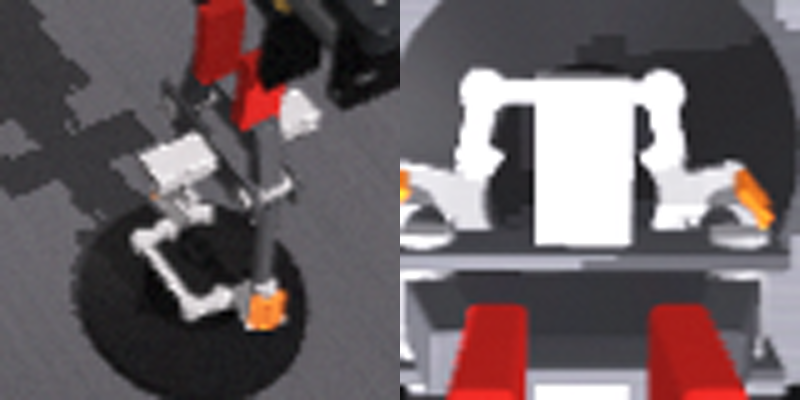

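```bash
python3 -m pendant '[{"travel":[-0.003,0,0],"twist":0},{"travel":[-0.007,0,0],"twist":0},{"travel":[-0.012,0,0],"twist":0},{"travel":[-0.018,0,0],"twist":0},{"travel":[-0.025,0,0],"twist":0},{"travel":[-0.03,0,0],"twist":0},{"travel":[-0.03,0,0],"twist":0}]'
python3 - <<'E'
from h import *
s=ctrl.get_state()
im=ctrl.get_image("wrist")[:,:,::-1]
np.save("s5.npy",s,allow_pickle=True)
d=ctrl.get_image("side")[:,:,::-1]
cv2.imwrite("pics/c14.png",np.hstack([cv2.resize(d[260:360,255:355],(400,400),interpolation=2),cv2.resize(im[140:220,215:295],(400,400),interpolation=2)]))
cv2.imwrite("pics/wrist5.png",im)
E
python3 st.py
```

```text
time: 11.38
position: [0.5023, -0.264, 0.1574]
tool_rot: [-1.222, 1.201, 1.214]
ft_force: [-0.1, -0.4, -3.0]
grip_width: 0.383
t 11.47 pos [ 0.5018 -0.2638  0.1567] F [-0.8 -0.5 -2.8] T [ 0.17  0.01 -0.01] w 33.79 mm
axes [[0.0035, -0.001, -1.0], [-0.9999, -0.0124, -0.0035], [-0.0124, 0.9999, -0.0011]]
```

View pics/c14.png

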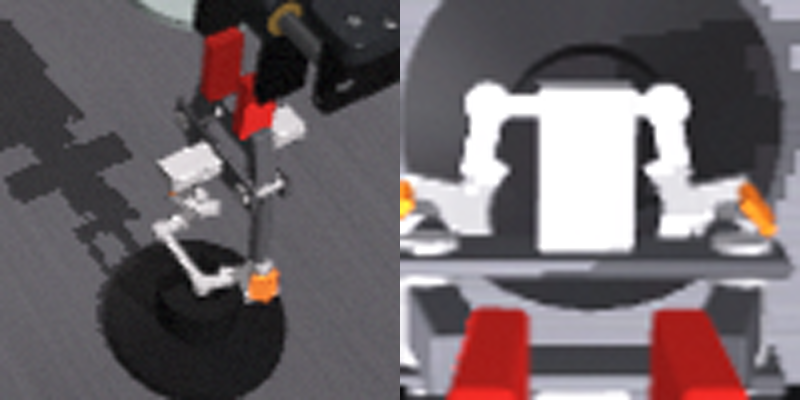

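```bash
python3 - <<'E'
from h import *
s=np.load("s5.npy",allow_pickle=True).item()
im=cv2.imread("pics/wrist5.png")
crop(im,205,130,305,230,7,"pics/c15.png")
E
```

```text
(no output)
```

View pics/c15.png

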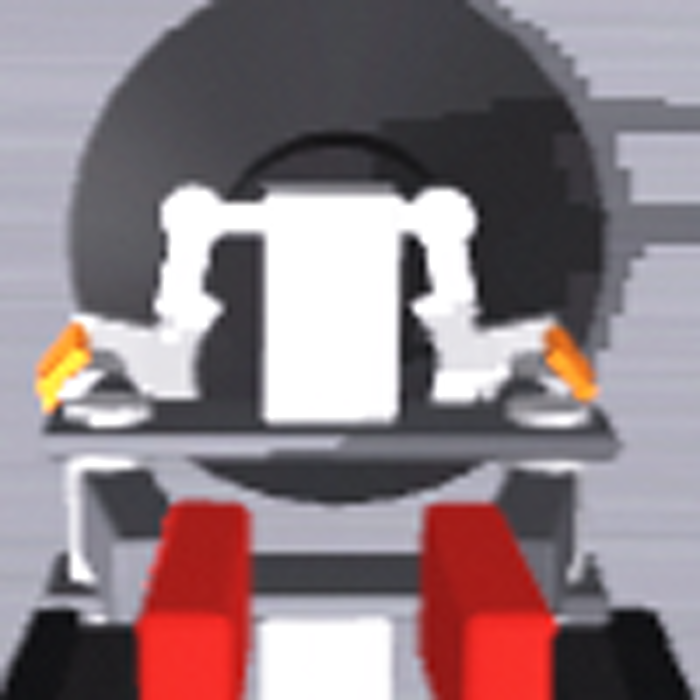

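```bash
cat > ringm.py <<'E'
from h import *
import sys
# usage: f snpy uL vL uR vR (full px); prints ring centre & rel to TCP
s=np.load(sys.argv[1],allow_pickle=True).item();W=cam("wrist",s)
a=[float(x) for x in sys.argv[2:6]]
zk=s["position"][2]-.097+.006
L=onz(W,a[:2],zk);Rr=onz(W,a[2:],zk);m=(L+Rr)/2;d=(Rr-L)[:2]
yaw=np.arctan2(-d[0],d[1]);c=m[:2]+.019*np.array([np.cos(yaw),np.sin(yaw)])
Rm=R.from_rotvec(s["tool_rot"]).as_matrix();ty=np.arctan2(-Rm[0,2],Rm[1,2])
print("knobs",L.round(4),Rr.round(4),"dist",np.linalg.norm(d).round(4),"yaw",yaw.round(4),"tool yaw",ty.round(4),"centre",c.round(4),"rel TCP",(c-s["position"][:2]).round(4))
E
python3 ringm.py s5.npy $(python3 -c "print(205+191/7,130+213/7,205+446/7,130+215/7)"); python3 ringm.py s4.npy $(python3 -c "print(180+278/5,100+288/5,180+453/5,100+287/5)")
```

```text
knobs [ 0.4793 -0.2843  0.0664] [ 0.4792 -0.2495  0.0664] dist 0.0348 yaw 0.004 tool yaw 0.0124 centre [ 0.4983 -0.2668] rel TCP [-0.004  -0.0029]
knobs [ 0.4757 -0.2807  0.0404] [ 0.4751 -0.2473  0.0404] dist 0.0334 yaw 0.0175 tool yaw 0.0124 centre [ 0.4944 -0.2637] rel TCP [-0.0072 -0.    ]
```

```bash
python3 st.py .636 -.145 .235
```

```text
t 11.47 pos [ 0.5018 -0.2638  0.1567] F [-0.8 -0.5 -2.8] T [ 0.17  0.01 -0.01] w 33.79 mm
axes [[0.0035, -0.001, -1.0], [-0.9999, -0.0124, -0.0035], [-0.0124, 0.9999, -0.0011]]
travel [-0.078  -0.1359  0.117 ]
```

```bash
python3 -m pendant '[{"travel":[-0.015,0,0],"twist":0},{"travel":[-0.04,-0.005,0.005],"twist":0},{"travel":[-0.06,-0.02,0.02],"twist":0},{"travel":[-0.072,-0.045,0.04],"twist":0},{"travel":[-0.078,-0.075,0.065],"twist":0},{"travel":[-0.078,-0.1,0.087],"twist":0},{"travel":[-0.078,-0.12,0.104],"twist":0},{"travel":[-0.078,-0.132,0.114],"twist":0},{"travel":[-0.078,-0.136,0.117],"twist":0},{"travel":[-0.078,-0.136,0.117],"twist":0}]'
python3 - <<'E'
from h import *
for i in range(3):
  s=ctrl.get_state();im=ctrl.get_image("wrist")[:,:,::-1]
np.save("s6.npy",s,allow_pickle=True);cv2.imwrite("pics/wrist6.png",im)
d=ctrl.get_image("side")[:,:,::-1];sc=ctrl.get_image("scene")[:,:,::-1]
cv2.imwrite("pics/side6.png",d);cv2.imwrite("pics/scene6.png",sc)
crop(im,200,120,360,250,5,"pics/c16.png")
E
python3 st.py
```

```text
time: 12.72
position: [0.6357, -0.1458, 0.2351]
tool_rot: [-1.22, 1.203, 1.215]
ft_force: [0.2, -0.3, -2.1]
grip_width: 0.395
t 12.97 pos [ 0.6356 -0.1459  0.2353] F [-0.5 -0.5 -2.8] T [ 0.07 -0.02  0.06] w 34.01 mm
axes [[0.0036, -0.0014, -1.0], [-0.9999, -0.0111, -0.0036], [-0.0111, 0.9999, -0.0014]]
```

View pics/c16.png

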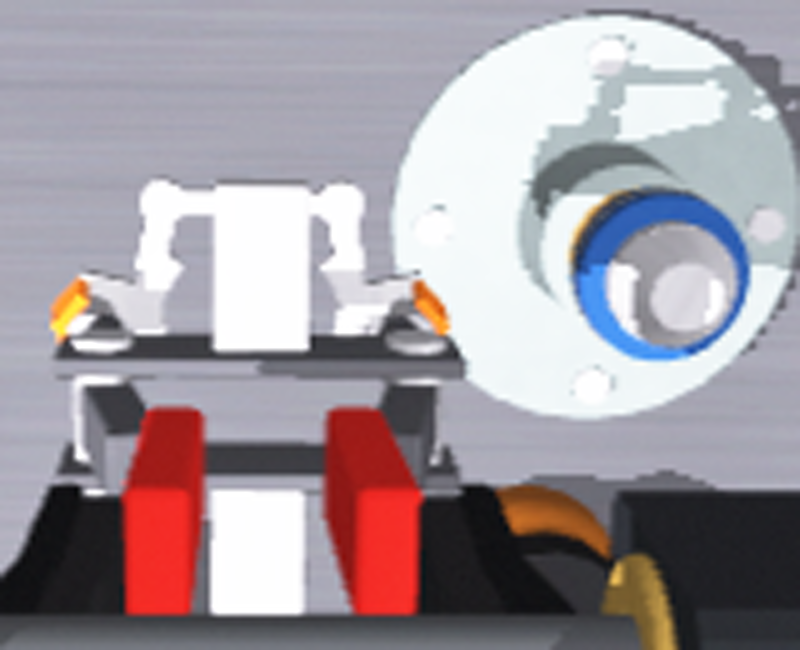

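View pics/side6.png

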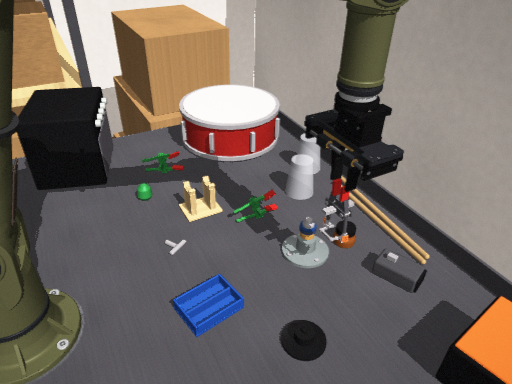

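```bash
python3 - <<'E'
from h import *
s=np.load("s6.npy",allow_pickle=True).item()
W=cam("wrist",s);S=cam("scene");D=cam("side")
w=lambda u,v:np.array((200+u/5,120+v/5))
for z in (0,.004,.008): print("flange ctr",z,onz(W,w(596,215),z)[:2].round(4), "dia",(onz(W,w(800,215),z)-onz(W,w(392,215),z))[1].round(4))
for h in (0,.004,.008,.012,.015):
    print(h,"collar",onz(W,w(660,275),h+.0745)[:2].round(4),"dia",(onz(W,w(748,275),h+.0745)-onz(W,w(572,275),h+.0745))[1].round(4),"cone",onz(W,w(688,296),h+.0935)[:2].round(4),"land dia", (onz(W,w(732,285),h+.0825)-onz(W,w(607,285),h+.0825))[1].round(4))
sc=lambda u,v:(175+(u-480)/400*60,175+v/400*60); sd=lambda u,v:(270+u*70/400,205+v*70/400)
def f(p):
    x,y,h=p
    return np.concatenate([proj(W,[x,y,h+.0745])[0]-w(660,275),proj(W,[x,y,h+.0935])[0]-w(688,296),proj(W,[x,y,.005])[0]-w(596,215),
      proj(S,[x,y,h+.0935])[0]-sc(652,70),proj(D,[x,y,h+.0935])[0]-sd(219,78)])
r=least_squares(f,[.636,-.053,.008]);print(r.x,r.fun.round(1))
E
python3 ringm.py s6.npy $(python3 -c "print(200+158/5,120+198/5,200+344/5,120+200/5)")
```

```text
flange ctr 0 [ 0.6381 -0.0511] dia 0.1185
flange ctr 0.004 [ 0.6374 -0.052 ] dia 0.1174
flange ctr 0.008 [ 0.6367 -0.0529] dia 0.1163
0 collar [ 0.6401 -0.0514] dia 0.0426 cone [ 0.6409 -0.0497] land dia 0.0296
0.004 collar [ 0.6392 -0.0525] dia 0.0421 cone [ 0.64   -0.0509] land dia 0.0293
0.008 collar [ 0.6384 -0.0536] dia 0.0416 cone [ 0.6391 -0.0521] land dia 0.0289
0.012 collar [ 0.6376 -0.0547] dia 0.0411 cone [ 0.6383 -0.0533] land dia 0.0286
0.015 collar [ 0.6369 -0.0555] dia 0.0408 cone [ 0.6376 -0.0541] land dia 0.0283
[ 0.63783821 -0.0528638   0.00940073] [ 0.9 -0.2 -0.3 -0.9 -0.5  0.4 -1.1  0.7  0.5 -0.6]
knobs [ 0.6114 -0.1674  0.1442] [ 0.6115 -0.1319  0.1442] dist 0.0356 yaw -0.0007 tool yaw 0.0106 centre [ 0.6304 -0.1497] rel TCP [-0.0049 -0.0032]
```

```bash
python3 st.py .6393 -.0498 .216
```

```text
t 12.97 pos [ 0.6356 -0.1459  0.2353] F [-0.5 -0.5 -2.8] T [ 0.07 -0.02  0.06] w 34.01 mm
axes [[0.0036, -0.0014, -1.0], [-0.9999, -0.0111, -0.0036], [-0.0111, 0.9999, -0.0014]]
travel [ 0.0192 -0.0047  0.0961]
```

```bash
python3 -m pendant '[{"travel":[0,-0.001,0.015],"twist":0},{"travel":[0,-0.002,0.04],"twist":0},{"travel":[0,-0.003,0.065],"twist":0},{"travel":[0.005,-0.004,0.085],"twist":0},{"travel":[0.012,-0.0047,0.094],"twist":0},{"travel":[0.019,-0.0047,0.096],"twist":0},{"travel":[0.019,-0.0047,0.096],"twist":0},{"travel":[0.019,-0.0047,0.096],"twist":0}]'
python3 - <<'E'
from h import *
for i in range(3):
  s=ctrl.get_state();im=ctrl.get_image("wrist")[:,:,::-1]
np.save("s7.npy",s,allow_pickle=True);cv2.imwrite("pics/wrist7.png",im)
d=ctrl.get_image("side")[:,:,::-1];sc=ctrl.get_image("scene")[:,:,::-1]
cv2.imwrite("pics/side7.png",d);cv2.imwrite("pics/scene7.png",sc)
crop(im,200,130,305,215,7,"pics/c17.png")
cv2.imwrite("pics/c18.png",np.hstack([cv2.resize(d[185:265,265:345],(400,400),interpolation=2),cv2.resize(sc[140:220,160:240],(400,400),interpolation=2)]))
E
python3 st.py
```

```text
time: 13.98
position: [0.6393, -0.0513, 0.2162]
tool_rot: [-1.219, 1.204, 1.212]
ft_force: [0.5, -0.2, -3.4]
grip_width: 0.394
t 14.22 pos [ 0.6394 -0.0504  0.2164] F [-0.6  0.4 -2.3] T [0.17 0.02 0.01] w 34.09 mm
axes [[0.004, -0.0015, -1.0], [-0.9999, -0.0104, -0.004], [-0.0104, 0.9999, -0.0015]]
```

View pics/c17.png

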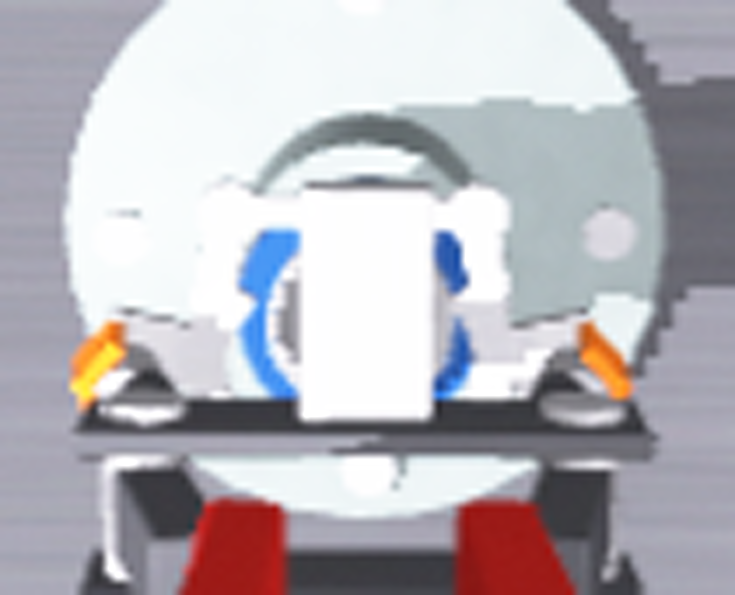

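View pics/c18.png

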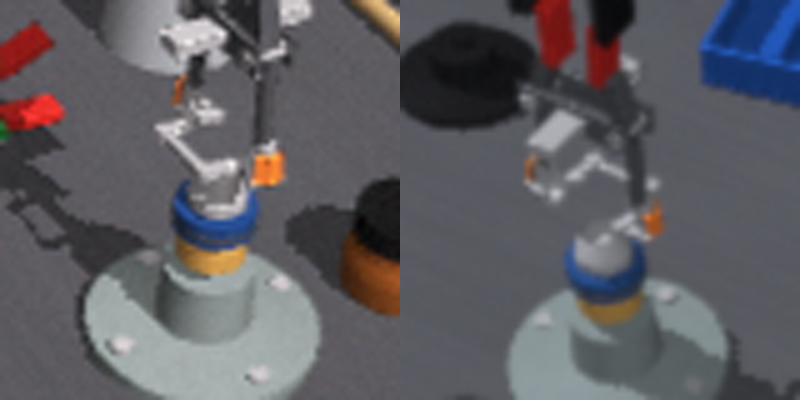

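```bash
python3 ringm.py s7.npy $(python3 -c "print(200+229/7,130+214/7,200+481/7,130+214/7)")
python3 - <<'E'
from h import *
s=np.load("s7.npy",allow_pickle=True).item();W=cam("wrist",s)
w=lambda u,v:np.array((200+u/7,130+v/7))
print(s["position"])
for z in(0,.005,.008): print(onz(W,w(366,225),z).round(4))
# flange edges: L 65 at v~225, R 665; bottom 518, 
print([onz(W,w(*p),.005).round(4) for p in [(65,225),(665,225),(368,518)]])
for h in (.006,.0094,.012): print(onz(W,w(356,330),h+.0745).round(4))
E
```

```text
knobs [ 0.6166 -0.0708  0.1255] [ 0.6163 -0.0364  0.1255] dist 0.0344 yaw 0.0092 tool yaw 0.0097 centre [ 0.6354 -0.0534] rel TCP [-0.0041 -0.0025]
[ 0.63949856 -0.05091603  0.21648718]
[ 0.639  -0.0527  0.    ]
[ 0.6382 -0.0527  0.005 ]
[ 0.6377 -0.0527  0.008 ]
[array([ 0.6387, -0.1117,  0.005 ]), array([0.6377, 0.0058, 0.005 ]), array([ 0.6984, -0.0518,  0.005 ])]
[ 0.6426 -0.0538  0.0805]
[ 0.6418 -0.0538  0.0839]
[ 0.6413 -0.0537  0.0865]
```

```bash
python3 -m pendant '[{"travel":[0.004,0.0002,0],"twist":0},{"travel":[0.008,0.0002,0],"twist":0},{"travel":[0.012,0.0002,0],"twist":0},{"travel":[0.015,0.0002,0],"twist":0},{"travel":[0.015,0.0002,0],"twist":0}]' -0.235 25
python3 st.py
python3 - <<'E'
from h import *
im=ctrl.get_image("wrist")[:,:,::-1]
d=ctrl.get_image("side")[:,:,::-1];sc=ctrl.get_image("scene")[:,:,::-1]
cv2.imwrite("pics/wrist8.png",im)
cv2.imwrite("pics/c19.png",np.hstack([cv2.resize(d[195:265,265:335],(400,400),interpolation=2),cv2.resize(sc[150:220,165:235],(400,400),interpolation=2)]))
crop(im,200,130,305,215,7,"pics/c20.png")
E
```

```text
time: 14.85
position: [0.6391, -0.0503, 0.201]
tool_rot: [-1.22, 1.203, 1.214]
ft_force: [0.6, -0.3, -2.6]
grip_width: 0.389
t 14.85 pos [ 0.6391 -0.0503  0.201 ] F [ 0.6 -0.3 -2.6] T [ 0.13  0.04 -0.04] w 33.84 mm
axes [[0.0034, -0.0015, -1.0], [-0.9999, -0.0105, -0.0034], [-0.0105, 0.9999, -0.0015]]
```

View pics/c19.png

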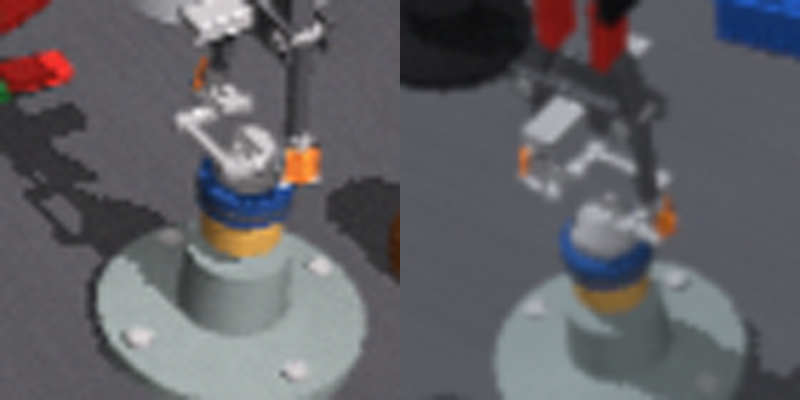

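View pics/c20.png

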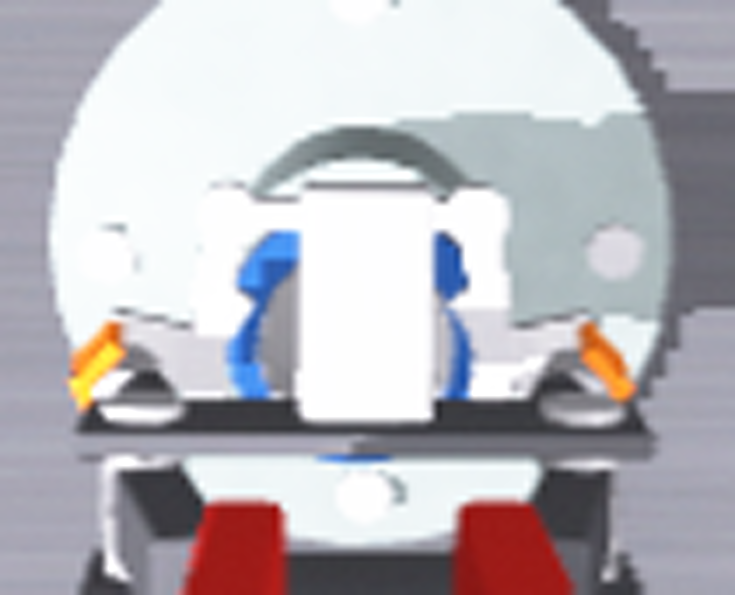

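```bash
python3 -m pendant '[{"travel":[0.003,0,0],"twist":0},{"travel":[0.006,0,0],"twist":0},{"travel":[0.008,0,0],"twist":0},{"travel":[0.008,0,0],"twist":0}]'; python3 -m pendant '[{"travel":[0.0015,0,0],"twist":0},{"travel":[0.003,0,0],"twist":0},{"travel":[0.004,0,0],"twist":0},{"travel":[0.004,0,0],"twist":0}]'; python3 st.py
```

```text
time: 15.5
position: [0.6393, -0.0504, 0.1933]
tool_rot: [-1.22, 1.203, 1.213]
ft_force: [0.1, -0.3, -1.9]
grip_width: 0.386
time: 16.0
position: [0.6393, -0.0504, 0.1892]
tool_rot: [-1.22, 1.203, 1.214]
ft_force: [0.5, -0.1, -2.7]
grip_width: 0.386
t 16.0 pos [ 0.6393 -0.0504  0.1892] F [ 0.5 -0.1 -2.7] T [ 0.19 -0.01  0.02] w 33.6 mm
axes [[0.0036, -0.0014, -1.0], [-0.9999, -0.0105, -0.0036], [-0.0105, 0.9999, -0.0015]]
```

```bash
python3 -m pendant '[{"travel":[0.001,0,0],"twist":0},{"travel":[0.002,0,0],"twist":0},{"travel":[0.002,0,0],"twist":0}]'; python3 -m pendant '[{"travel":[0.001,0,0],"twist":0},{"travel":[0.002,0,0],"twist":0},{"travel":[0.002,0,0],"twist":0}]'; python3 st.py
python3 - <<'E'
from h import *
im=ctrl.get_image("wrist")[:,:,::-1]
d=ctrl.get_image("side")[:,:,::-1]
cv2.imwrite("pics/c21.png",np.hstack([cv2.resize(d[195:265,265:335],(400,400),interpolation=2),cv2.resize(im[140:210,215:285],(400,400),interpolation=2)]))
E
```

```text
time: 16.38
position: [0.6392, -0.0504, 0.187]
tool_rot: [-1.22, 1.203, 1.214]
ft_force: [-1.0, -0.4, -3.4]
grip_width: 0.389
time: 16.75
position: [0.6391, -0.0503, 0.1849]
tool_rot: [-1.22, 1.203, 1.214]
ft_force: [0.5, 0.1, -2.7]
grip_width: 0.391
t 16.75 pos [ 0.6391 -0.0503  0.1849] F [ 0.5  0.1 -2.7] T [ 0.1  -0.01 -0.01] w 33.98 mm
axes [[0.0032, -0.0014, -1.0], [-0.9999, -0.0105, -0.0032], [-0.0105, 0.9999, -0.0014]]
```

View pics/c21.png

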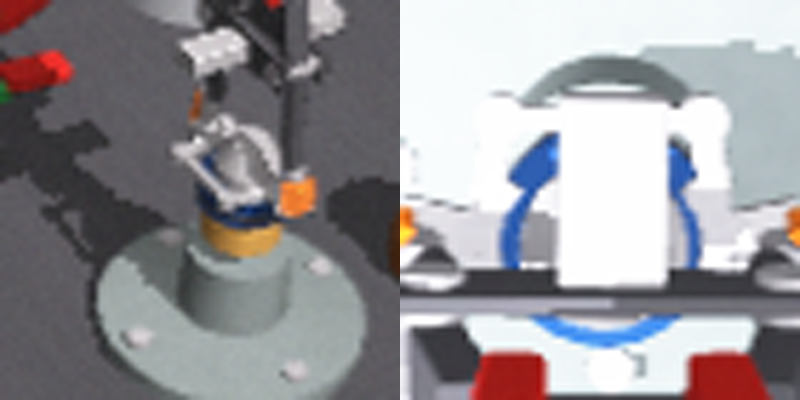

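Well centred, no contact yet. Continuing down gently.

```bash
python3 -m pendant '[{"travel":[0.001,0,0],"twist":0},{"travel":[0.002,0,0],"twist":0},{"travel":[0.002,0,0],"twist":0}]'; python3 -m pendant '[{"travel":[0.001,0,0],"twist":0},{"travel":[0.0015,0,0],"twist":0},{"travel":[0.0015,0,0],"twist":0}]'; python3 st.py
```

```text
time: 17.23
position: [0.6391, -0.0504, 0.1828]
tool_rot: [-1.219, 1.203, 1.214]
ft_force: [-0.1, -0.5, -3.6]
grip_width: 0.386
time: 17.6
position: [0.639, -0.0504, 0.1813]
tool_rot: [-1.219, 1.203, 1.214]
ft_force: [1.1, -0.0, -2.6]
grip_width: 0.385
t 17.6 pos [ 0.639  -0.0504  0.1813] F [ 1.1 -0.  -2.6] T [ 0.15 -0.03  0.  ] w 33.53 mm
axes [[0.003, -0.0014, -1.0], [-0.9999, -0.0104, -0.003], [-0.0104, 0.9999, -0.0015]]
```

```bash
python3 -m pendant '[{"travel":[0.001,0,0],"twist":0},{"travel":[0.001,0,0],"twist":0}]'; python3 -m pendant '[{"travel":[0.001,0,0],"twist":0},{"travel":[0.001,0,0],"twist":0}]';python3 -m pendant '[{"travel":[0.001,0,0],"twist":0},{"travel":[0.001,0,0],"twist":0}]'; python3 st.py
```

```text
time: 17.85
position: [0.6393, -0.0504, 0.1807]
tool_rot: [-1.22, 1.203, 1.213]
ft_force: [0.1, 0.7, -0.2]
grip_width: 0.384
time: 18.1
position: [0.6398, -0.0505, 0.1805]
tool_rot: [-1.22, 1.202, 1.212]
ft_force: [0.3, -0.1, 1.1]
grip_width: 0.385
time: 18.35
position: [0.6399, -0.0506, 0.1798]
tool_rot: [-1.221, 1.201, 1.212]
ft_force: [-0.3, -0.6, 2.3]
grip_width: 0.385
t 18.35 pos [ 0.6399 -0.0506  0.1798] F [-0.3 -0.6  2.3] T [ 0.04  0.09 -0.06] w 33.48 mm
axes [[0.0056, -0.0017, -1.0], [-0.9999, -0.0103, -0.0056], [-0.0103, 0.9999, -0.0017]]
```

```bash
python3 -m pendant '[{"travel":[0.0015,0,0],"twist":0},{"travel":[0.0015,0,0],"twist":0}]'; python3 -m pendant '[{"travel":[0.0015,0.0004,0],"twist":0},{"travel":[0.0015,0.0004,0],"twist":0}]'; python3 st.py
```

```text
time: 18.6
position: [0.6401, -0.0506, 0.1785]
tool_rot: [-1.221, 1.201, 1.211]
ft_force: [-0.8, 0.3, 3.1]
grip_width: 0.385
time: 18.85
position: [0.6399, -0.0507, 0.1773]
tool_rot: [-1.221, 1.201, 1.211]
ft_force: [-0.1, -0.5, 4.5]
grip_width: 0.387
t 18.85 pos [ 0.6399 -0.0507  0.1773] F [-0.1 -0.5  4.5] T [0.03 0.12 0.  ] w 33.67 mm
axes [[0.0067, -0.0018, -1.0], [-0.9999, -0.0102, -0.0067], [-0.0102, 0.9999, -0.0019]]
```

```bash
python3 -m pendant '[{"travel":[0.001,0,0],"twist":0},{"travel":[0.001,0,0],"twist":0}]'; python3 -m pendant '[{"travel":[0.001,0,0],"twist":0},{"travel":[0.001,0,0],"twist":0}]'; python3 st.py
```

```text
time: 19.1
position: [0.6401, -0.0507, 0.1767]
tool_rot: [-1.222, 1.2, 1.21]
ft_force: [-0.1, -0.3, 5.3]
grip_width: 0.389
time: 19.35
position: [0.6405, -0.0508, 0.1763]
tool_rot: [-1.222, 1.2, 1.209]
ft_force: [-1.3, -0.5, 7.5]
grip_width: 0.385
t 19.35 pos [ 0.6405 -0.0508  0.1763] F [-1.3 -0.5  7.5] T [-0.01  0.14  0.03] w 33.52 mm
axes [[0.0086, -0.0019, -1.0], [-0.9999, -0.0101, -0.0086], [-0.0101, 0.9999, -0.002]]
```

```bash
python3 -m pendant '[{"travel":[0.0012,0,0],"twist":0},{"travel":[0.0012,0,0],"twist":0}]'; python3 st.py
python3 - <<'E'
from h import *
im=ctrl.get_image("wrist")[:,:,::-1]
d=ctrl.get_image("side")[:,:,::-1]
cv2.imwrite("pics/c22.png",np.hstack([cv2.resize(d[195:265,265:335],(400,400),interpolation=2),cv2.resize(im[140:210,215:285],(400,400),interpolation=2)]))
E
python3 st.py
```

```text
time: 19.6
position: [0.6412, -0.0508, 0.1763]
tool_rot: [-1.223, 1.198, 1.208]
ft_force: [-0.4, 0.0, 7.0]
grip_width: 0.387
t 19.6 pos [ 0.6412 -0.0508  0.1763] F [-0.4  0.   7. ] T [ 0.11  0.1  -0.06] w 33.65 mm
axes [[0.0105, -0.002, -0.9999], [-0.9999, -0.0101, -0.0105], [-0.0101, 0.9999, -0.0021]]
t 19.7 pos [ 0.6412 -0.0509  0.1763] F [-0.  -0.4  6.8] T [0.15 0.16 0.06] w 33.61 mm
axes [[0.0105, -0.002, -0.9999], [-0.9999, -0.0101, -0.0105], [-0.0101, 0.9999, -0.0021]]
```

View pics/c22.png

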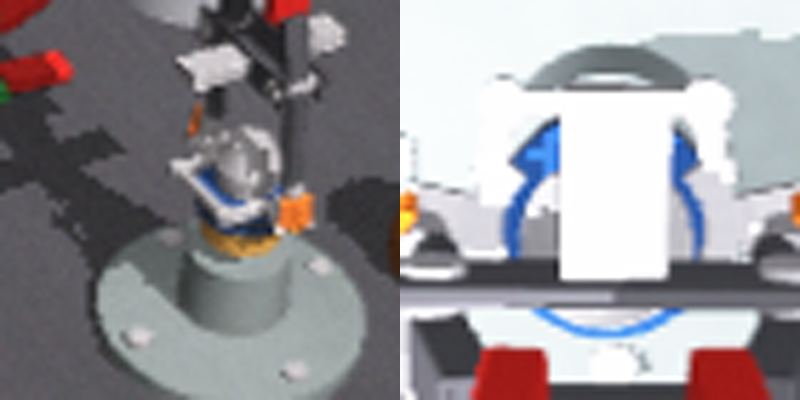

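```bash
python3 -m pendant '[{"travel":[0.001,0.0005,0],"twist":0},{"travel":[0.002,0.001,0],"twist":0},{"travel":[0.002,0.001,0],"twist":0}]'; python3 st.py
```

```text
time: 20.08
position: [0.6413, -0.0509, 0.1762]
tool_rot: [-1.225, 1.196, 1.205]
ft_force: [-0.1, -0.9, 9.7]
grip_width: 0.39
t 20.07 pos [ 0.6413 -0.0509  0.1762] F [-0.1 -0.9  9.7] T [ 0.13  0.08 -0.01] w 33.96 mm
axes [[0.0138, -0.0022, -0.9999], [-0.9999, -0.01, -0.0138], [-0.01, 0.9999, -0.0023]]
```

```bash
python3 -m pendant '[{"travel":[0.0015,0.0005,0],"twist":0},{"travel":[0.0015,0.0005,0],"twist":0},{"travel":[0.0015,0.0005,0],"twist":0},{"travel":[0.0015,0.0005,0],"twist":0}]' -0.05 25; python3 st.py
python3 - <<'E'
from h import *
im=ctrl.get_image("wrist")[:,:,::-1]
d=ctrl.get_image("side")[:,:,::-1];sc=ctrl.get_image("scene")[:,:,::-1]
cv2.imwrite("pics/c23.png",np.hstack([cv2.resize(d[195:265,265:335],(400,400),interpolation=2),cv2.resize(im[140:210,215:285],(400,400),interpolation=2)]))
E
python3 st.py
```

```text
time: 20.58
position: [0.6418, -0.0514, 0.1761]
tool_rot: [-1.226, 1.194, 1.203]
ft_force: [-0.1, 0.3, 7.8]
grip_width: 0.47
t 20.57 pos [ 0.6418 -0.0514  0.1761] F [-0.1  0.3  7.8] T [-0.09  0.02 -0.01] w 40.9 mm
axes [[0.0166, -0.0028, -0.9999], [-0.9998, -0.0098, -0.0166], [-0.0097, 0.9999, -0.0029]]
t 20.73 pos [ 0.6418 -0.0514  0.1761] F [ 0.5 -1.4  7.2] T [-0.04 -0.02 -0.02] w 41.68 mm
axes [[0.0167, -0.0027, -0.9999], [-0.9998, -0.0097, -0.0166], [-0.0096, 0.9999, -0.0029]]
```

View pics/c23.png

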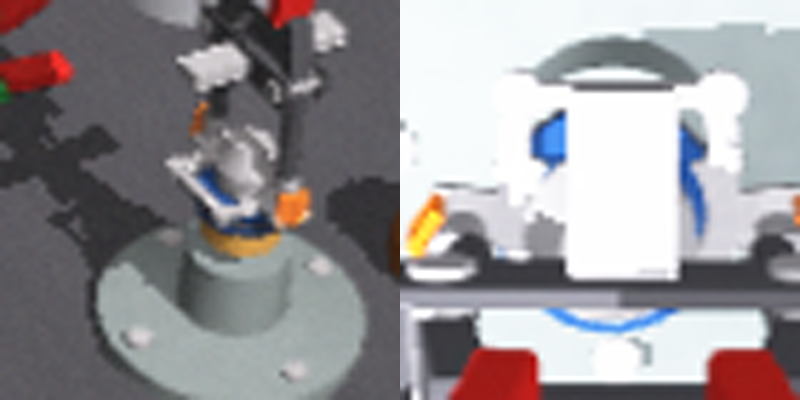

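```bash
python3 -m pendant '[{"travel":[0.0008,0,0],"twist":0},{"travel":[0.0008,0,0],"twist":0},{"travel":[0.0008,0,0],"twist":0},{"travel":[0.0008,0,0],"twist":0}]' 0.1 20; python3 st.py
python3 - <<'E'
from h import *
im=ctrl.get_image("wrist")[:,:,::-1]
d=ctrl.get_image("side")[:,:,::-1]
cv2.imwrite("pics/c24.png",np.hstack([cv2.resize(d[195:265,265:335],(400,400),interpolation=2),cv2.resize(im[140:210,215:285],(400,400),interpolation=2)]))
E
python3 st.py
```

```text
time: 21.22
position: [0.6426, -0.0516, 0.1763]
tool_rot: [-1.227, 1.193, 1.201]
ft_force: [0.5, -0.9, 7.0]
grip_width: 0.553
t 21.23 pos [ 0.6426 -0.0516  0.1763] F [ 0.5 -0.9  7. ] T [ 0.02 -0.03 -0.04] w 48.1 mm
axes [[0.0188, -0.0031, -0.9998], [-0.9998, -0.0096, -0.0188], [-0.0096, 0.9999, -0.0033]]
t 21.32 pos [ 0.6426 -0.0516  0.1763] F [-0.5 -0.   6.5] T [ 0.08  0.   -0.01] w 47.81 mm
axes [[0.0188, -0.0031, -0.9998], [-0.9998, -0.0096, -0.0188], [-0.0096, 0.9999, -0.0033]]
```

View pics/c24.png

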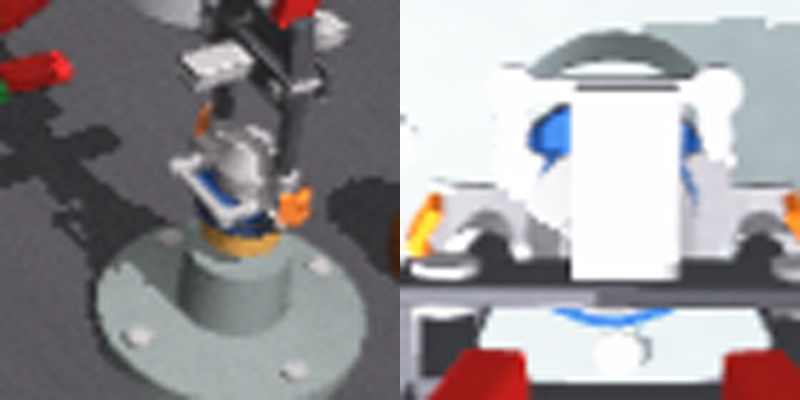

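```bash
python3 -m pendant '[{"travel":[0,0,0],"twist":0},{"travel":[0,0,0],"twist":0},{"travel":[0,0,0],"twist":0}]' 0.17 15; python3 -m pendant '[{"travel":[-0.001,0,0],"twist":0},{"travel":[-0.002,0,0],"twist":0},{"travel":[-0.003,0,0],"twist":0},{"travel":[-0.003,0,0],"twist":0}]'; python3 st.py
python3 - <<'E'
from h import *
s=ctrl.get_state();im=ctrl.get_image("wrist")[:,:,::-1]
np.save("s9.npy",s,allow_pickle=True);cv2.imwrite("pics/wrist9.png",im)
d=ctrl.get_image("side")[:,:,::-1]
cv2.imwrite("pics/c25.png",np.hstack([cv2.resize(d[195:265,265:335],(400,400),interpolation=2),cv2.resize(im[140:210,215:285],(400,400),interpolation=2)]))
E
```

```text
time: 21.7
position: [0.6428, -0.0512, 0.1765]
tool_rot: [-1.228, 1.192, 1.201]
ft_force: [-0.1, 0.4, 5.3]
grip_width: 0.588
time: 22.2
position: [0.6422, -0.0512, 0.1786]
tool_rot: [-1.227, 1.194, 1.202]
ft_force: [0.5, 0.5, -0.8]
grip_width: 0.584
t 22.2 pos [ 0.6422 -0.0512  0.1786] F [ 0.5  0.5 -0.8] T [ 0.21 -0.01 -0.02] w 50.78 mm
axes [[0.0177, -0.0027, -0.9998], [-0.9998, -0.0099, -0.0177], [-0.0098, 0.9999, -0.0029]]
```

View pics/c25.png

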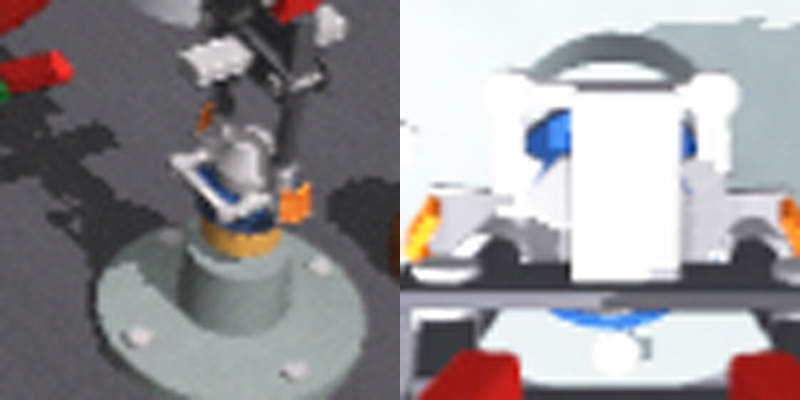

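```bash
python3 -m pendant '[{"travel":[-0.002,0,0],"twist":0},{"travel":[-0.005,0,0],"twist":0},{"travel":[-0.008,0,0],"twist":0},{"travel":[-0.008,0,0],"twist":0}]'; python3 -m pendant '[{"travel":[-0.006,0,0],"twist":0},{"travel":[-0.015,0,0],"twist":0},{"travel":[-0.03,0,0],"twist":0},{"travel":[-0.045,0,0],"twist":0},{"travel":[-0.06,0,0],"twist":0},{"travel":[-0.06,0,0],"twist":0}]'; python3 st.py
python3 - <<'E'
from h import *
s=ctrl.get_state();im=ctrl.get_image("wrist")[:,:,::-1]
d=ctrl.get_image("side")[:,:,::-1];sc=ctrl.get_image("scene")[:,:,::-1]
crop(im,195,120,305,230,5.4,"pics/c27.png")
cv2.imwrite("pics/c26.png",np.hstack([cv2.resize(d[195:265,265:335],(400,400),interpolation=2),cv2.resize(sc[160:230,170:240],(400,400),interpolation=2)]))
E
```

```text
time: 22.8
position: [0.6424, -0.0513, 0.1872]
tool_rot: [-1.227, 1.193, 1.201]
ft_force: [-0.6, -0.3, -2.0]
grip_width: 0.587
time: 23.55
position: [0.6423, -0.0511, 0.2495]
tool_rot: [-1.229, 1.19, 1.199]
ft_force: [1.1, 0.5, -2.4]
grip_width: 0.59
t 23.55 pos [ 0.6423 -0.0511  0.2495] F [ 1.1  0.5 -2.4] T [ 0.13 -0.07  0.03] w 51.31 mm
axes [[0.0223, -0.0029, -0.9997], [-0.9997, -0.0099, -0.0223], [-0.0098, 0.9999, -0.0031]]
```

View pics/c26.png

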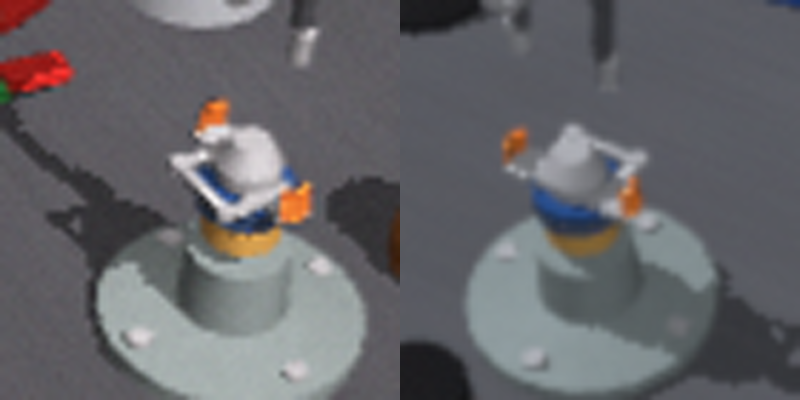

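View pics/c27.png

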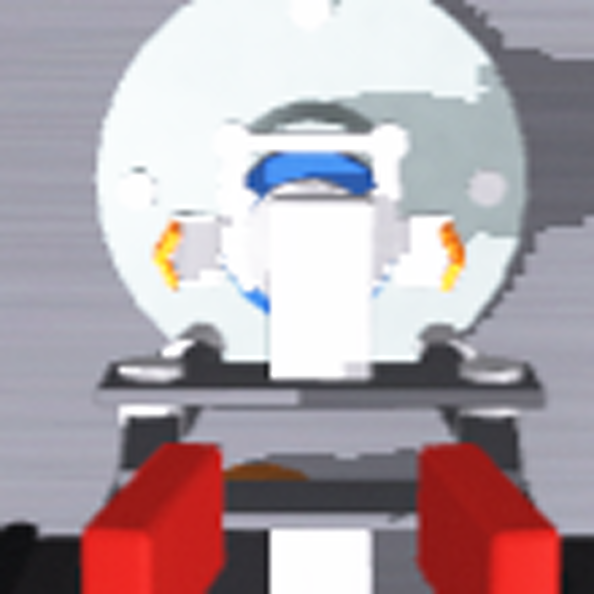

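```bash
python3 st.py .4695 .2229 .245
```

```text
t 23.7 pos [ 0.6409 -0.051   0.2466] F [ 0.3  0.2 -2. ] T [ 0.09  0.03 -0.01] w 50.81 mm
axes [[0.0176, -0.0028, -0.9998], [-0.9998, -0.0099, -0.0175], [-0.0099, 0.9999, -0.0029]]
travel [-0.0022  0.1687  0.2756]
```

```bash
python3 -m pendant '[{"travel":[-0.002,0.01,0.016],"twist":0.002},{"travel":[-0.002,0.03,0.048],"twist":0.005},{"travel":[-0.002,0.055,0.09],"twist":0.01},{"travel":[-0.002,0.08,0.131],"twist":0.01},{"travel":[-0.002,0.105,0.172],"twist":0.01},{"travel":[-0.002,0.13,0.212],"twist":0.01},{"travel":[-0.002,0.15,0.245],"twist":0.01},{"travel":[-0.002,0.163,0.266],"twist":0.01},{"travel":[-0.002,0.1687,0.2756],"twist":0.01},{"travel":[-0.002,0.1687,0.2756],"twist":0.01}]'; python3 -m pendant '[{"travel":[0,0,0],"twist":0},{"travel":[0,0,0],"twist":0}]'
python3 - <<'E'
from h import *
for i in range(2): s=ctrl.get_state();im=ctrl.get_image("wrist")[:,:,::-1]
np.save("s10.npy",s,allow_pickle=True)
crop(im,195,130,320,250,5,"pics/c28.png")
E
python3 st.py .4695 .2229 .19
```

```text
time: 24.95
position: [0.4689, 0.2233, 0.2447]
tool_rot: [-1.221, 1.198, 1.196]
ft_force: [0.5, -0.5, -2.2]
grip_width: 0.586
time: 25.2
position: [0.4694, 0.2223, 0.2446]
tool_rot: [-1.219, 1.199, 1.194]
ft_force: [-0.8, 0.2, -1.8]
grip_width: 0.587
t 25.3 pos [0.4693 0.2226 0.2446] F [-0.  -0.1 -2.1] T [ 0.05 -0.08 -0.03] w 50.9 mm
axes [[0.0174, -0.0032, -0.9998], [-0.9998, 0.0001, -0.0174], [0.0002, 1.0, -0.0032]]
travel [0.0546 0.0008 0.0005]
```

View pics/c28.png

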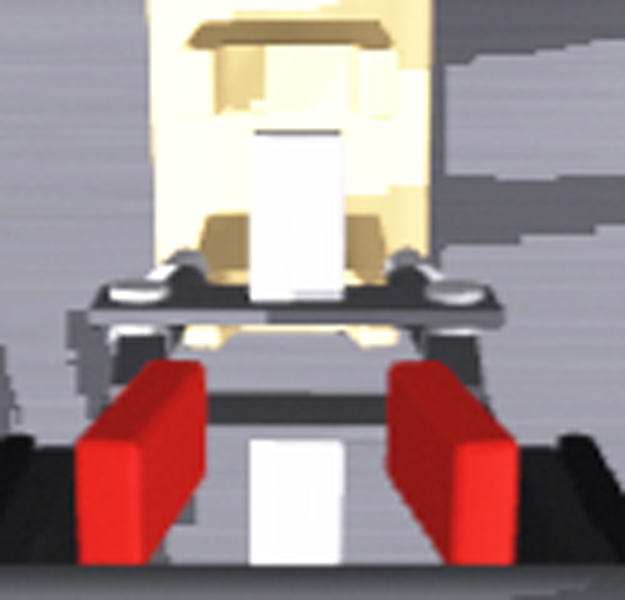

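```bash
python3 st.py .469 .2218 .135
```

```text
t 25.3 pos [0.4693 0.2226 0.2446] F [-0.  -0.1 -2.1] T [ 0.05 -0.08 -0.03] w 50.9 mm
axes [[0.0174, -0.0032, -0.9998], [-0.9998, 0.0001, -0.0174], [0.0002, 1.0, -0.0032]]
travel [ 0.1096  0.0022 -0.0005]
```

```bash
python3 -m pendant '[{"travel":[0.01,0.0002,-0.0005],"twist":0},{"travel":[0.03,0.0006,-0.0005],"twist":0},{"travel":[0.05,0.001,-0.0005],"twist":0},{"travel":[0.07,0.0014,-0.0005],"twist":0},{"travel":[0.088,0.0018,-0.0005],"twist":0},{"travel":[0.1,0.002,-0.0005],"twist":0},{"travel":[0.108,0.0022,-0.0005],"twist":0},{"travel":[0.1096,0.0022,-0.0005],"twist":0},{"travel":[0.1096,0.0022,-0.0005],"twist":0}]'
python3 - <<'E'
from h import *
for i in range(2): s=ctrl.get_state();im=ctrl.get_image("wrist")[:,:,::-1]
d=ctrl.get_image("side")[:,:,::-1];sc=ctrl.get_image("scene")[:,:,::-1]
crop(im,195,130,320,250,5,"pics/c29.png")
cv2.imwrite("pics/c30.png",np.hstack([cv2.resize(d[150:230,160:240],(400,400),interpolation=2),cv2.resize(sc[150:230,285:365],(400,400),interpolation=2)]))
E
python3 st.py .469 .2218 .1105
```

```text
time: 26.42
position: [0.4694, 0.2219, 0.1355]
tool_rot: [-1.22, 1.198, 1.194]
ft_force: [0.3, 0.0, -1.8]
grip_width: 0.589
t 26.62 pos [0.4693 0.2219 0.1356] F [ 0.2  0.4 -2.5] T [ 0.14 -0.06  0.03] w 51.15 mm
axes [[0.0184, -0.0028, -0.9998], [-0.9998, 0.0, -0.0184], [0.0001, 1.0, -0.0028]]
travel [ 0.0251  0.0008 -0.0001]
```

View pics/c29.png

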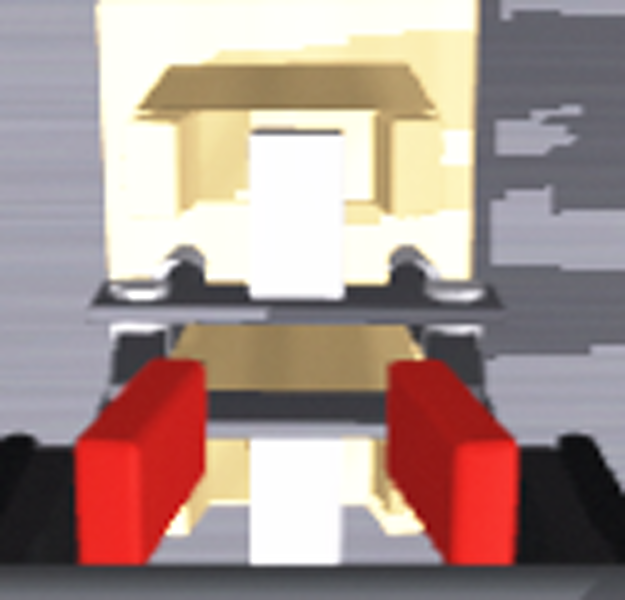

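View pics/c30.png

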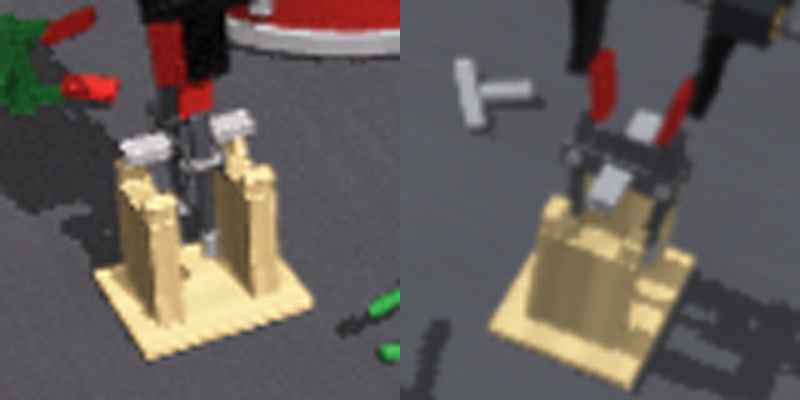

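```bash
python3 -m pendant '[{"travel":[0.007,0.0002,-0.001],"twist":0},{"travel":[0.014,0.0005,-0.001],"twist":0},{"travel":[0.02,0.0008,-0.001],"twist":0},{"travel":[0.022,0.0008,-0.001],"twist":0},{"travel":[0.022,0.0008,-0.001],"twist":0}]'; python3 -m pendant '[{"travel":[0.001,0,0],"twist":0},{"travel":[0.002,0,0],"twist":0},{"travel":[0.002,0,0],"twist":0}]';  python3 st.py .469 .2218 .1105
```

```text
time: 27.25
position: [0.4689, 0.2208, 0.1133]
tool_rot: [-1.22, 1.198, 1.194]
ft_force: [-0.1, -0.2, -1.6]
grip_width: 0.588
time: 27.62
position: [0.4689, 0.2208, 0.1113]
tool_rot: [-1.22, 1.198, 1.195]
ft_force: [0.0, -0.4, -2.9]
grip_width: 0.588
t 27.62 pos [0.4689 0.2208 0.1113] F [ 0.  -0.4 -2.9] T [ 0.09 -0.   -0.04] w 51.15 mm
axes [[0.018, -0.0029, -0.9998], [-0.9998, -0.0, -0.018], [0.0, 1.0, -0.0029]]
travel [ 0.0008 -0.0001  0.001 ]
```

```bash
python3 -m pendant '[{"travel":[0.001,0,0],"twist":0},{"travel":[0.001,0,0],"twist":0}]';python3 -m pendant '[{"travel":[0.001,0,0],"twist":0},{"travel":[0.001,0,0],"twist":0}]';  python3 st.py .469 .2218 .1105
```

```text
time: 27.88
position: [0.4691, 0.2209, 0.1104]
tool_rot: [-1.22, 1.198, 1.194]
ft_force: [0.8, -0.1, -2.3]
grip_width: 0.589
time: 28.12
position: [0.4698, 0.2209, 0.11]
tool_rot: [-1.22, 1.197, 1.193]
ft_force: [1.0, -0.7, 1.1]
grip_width: 0.585
t 28.12 pos [0.4698 0.2209 0.11  ] F [ 1.  -0.7  1.1] T [ 0.05 -0.3  -0.04] w 50.92 mm
axes [[0.0197, -0.0025, -0.9998], [-0.9998, 0.0003, -0.0197], [0.0004, 1.0, -0.0025]]
travel [-0.0006  0.0008  0.0009]
```

```bash
python3 -m pendant '[{"travel":[0,0,0],"twist":0},{"travel":[0,0,0],"twist":0},{"travel":[0,0,0],"twist":0},{"travel":[0,0,0],"twist":0}]' 0.5; python3 -m pendant '[{"travel":[0,0,0],"twist":0},{"travel":[0,0,0],"twist":0},{"travel":[0,0,0],"twist":0},{"travel":[0,0,0],"twist":0}]' 0.95;  python3 st.py
python3 - <<'E'
from h import *
s=ctrl.get_state();im=ctrl.get_image("wrist")[:,:,::-1]
d=ctrl.get_image("side")[:,:,::-1]
cv2.imwrite("pics/c31.png",np.hstack([cv2.resize(d[150:230,160:240],(400,400),interpolation=2),cv2.resize(im[130:250,195:315],(400,400),interpolation=2)]))
E
```

```text
time: 28.62
position: [0.4697, 0.221, 0.11]
tool_rot: [-1.22, 1.197, 1.193]
ft_force: [0.4, -0.6, 0.2]
grip_width: 0.748
time: 29.12
position: [0.4697, 0.221, 0.11]
tool_rot: [-1.22, 1.197, 1.193]
ft_force: [0.0, 0.6, 0.2]
grip_width: 0.971
t 29.12 pos [0.4697 0.221  0.11  ] F [0.  0.6 0.2] T [0.15 0.01 0.02] w 84.46 mm
axes [[0.0196, -0.0024, -0.9998], [-0.9998, 0.0001, -0.0196], [0.0002, 1.0, -0.0024]]
```

View pics/c31.png

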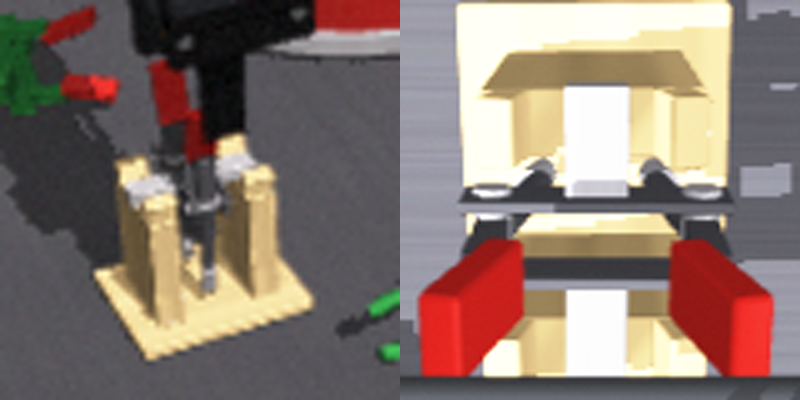

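Pliers hang level in the notches and the jaws are clear. I'll retreat straight up and check everything.

```bash
python3 -m pendant '[{"travel":[-0.01,0,0],"twist":0},{"travel":[-0.03,0,0],"twist":0},{"travel":[-0.06,0,0],"twist":0},{"travel":[-0.09,0,0],"twist":0},{"travel":[-0.12,0,0],"twist":0},{"travel":[-0.14,0,0],"twist":0},{"travel":[-0.14,0,0],"twist":0},{"travel":[-0.14,0,0],"twist":0}]' 
python3 - <<'E'
from h import *
d=ctrl.get_image("side")[:,:,::-1];sc=ctrl.get_image("scene")[:,:,::-1]
cv2.imwrite("pics/side11.png",d);cv2.imwrite("pics/scene11.png",sc)
cv2.imwrite("pics/c32.png",np.hstack([cv2.resize(d[150:230,160:240],(400,400),interpolation=2),cv2.resize(d[205:265,275:335],(400,400),interpolation=2)]))
E
python3 st.py
```

```text
time: 30.22
position: [0.4666, 0.2212, 0.2493]
tool_rot: [-1.22, 1.197, 1.194]
ft_force: [-1.1, 0.0, -0.5]
grip_width: 0.978
t 30.32 pos [0.4664 0.221  0.2488] F [ 0.  -0.1 -0.8] T [ 0.1   0.02 -0.04] w 84.68 mm
axes [[0.0179, -0.0032, -0.9998], [-0.9998, 0.0001, -0.0179], [0.0002, 1.0, -0.0032]]
```

View pics/c32.png

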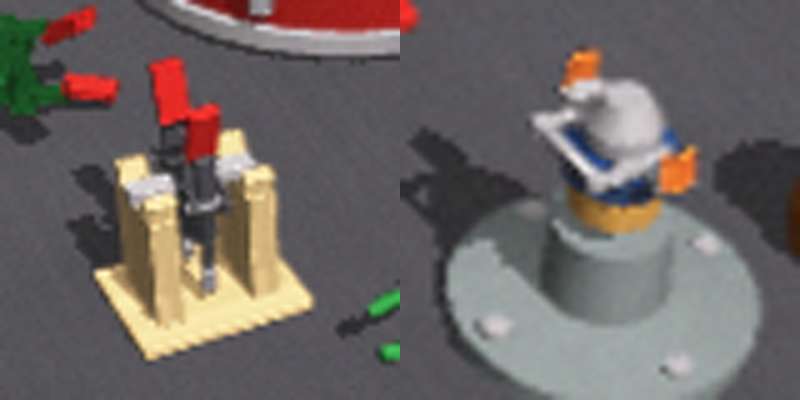

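View pics/scene11.png

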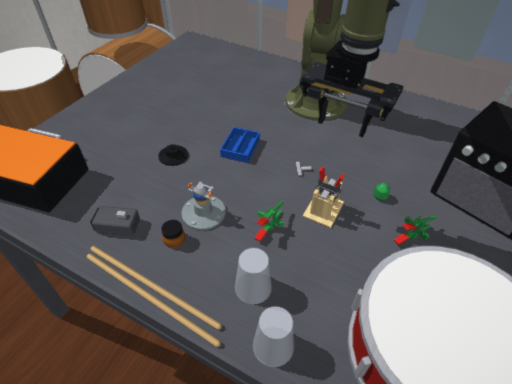

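```bash
python3 - <<'E'
from h import *
sc=cv2.imread("pics/scene11.png");d=cv2.imread("pics/side11.png")
cv2.imwrite("pics/c33.png",np.hstack([cv2.resize(d[205:255,280:330],(400,400),interpolation=2),cv2.resize(sc[172:222,175:225],(400,400),interpolation=2)]))
E
```

```text
(no output)
```

View pics/c33.png

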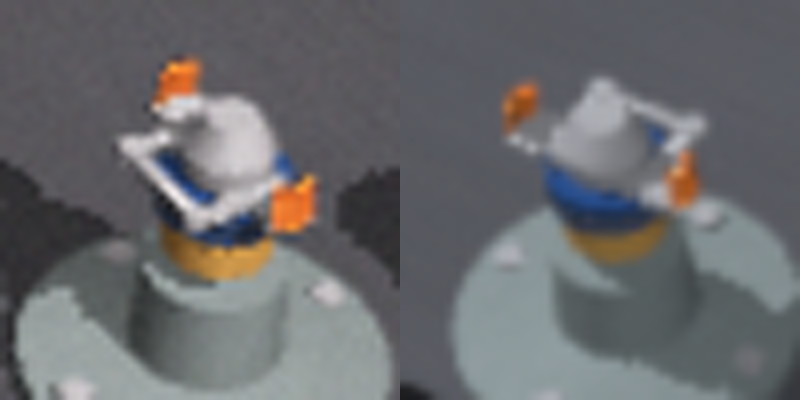

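```bash
python3 - <<'E'
from h import *
S=cam("scene");D=cam("side")
sc=lambda u,v:(175+(u-400)/8,172+v/8); sd=lambda u,v:(280+u/8,205+v/8)
A=tri([S,D],[sc(684,158),sd(182,64)]);B=tri([S,D],[sc(522,88),sd(296,182)])
print("lug +y top",A,"\nlug -y top",B,np.linalg.norm(A[0]-B[0]))
C=tri([S,D],[sc(700,125),sd(127,142)]);print("knob +y",C)
E
```

```text
lug +y top (array([ 0.6383394 , -0.02354643,  0.09774212]), np.float64(0.7696768780041339)) 
lug -y top (array([ 0.63792981, -0.08426502,  0.09763488]), np.float64(0.698166902730236)) 0.060720070070820434
knob +y (array([ 0.61360357, -0.03460599,  0.08456295]), np.float64(0.5353887316347254))
```

```bash
python3 -c "
from bench import ctrl
print(ctrl.get_state()['time']);print(ctrl.close_job())"
```

```text
30.325
the job is handed in; nothing more can be done
None
```

The ring is fitted: it sits closed in the spindle groove over the pressed collar, and the red-handled pliers are back upright in their stand. I handed the job in at 30.3 s.

- **Pliers and ring:** I spread the ring with about 34 mm over the handles. That gives about 0.22 rad by the table you gave, well under the 0.42 limit.
- **Fitting:** Contact with the collar put h at about 9 mm. I pressed with a net 12 N until the height stopped changing, then let the ring close.
- **Last checks on the ring:** Both lug tops came out at 97.7 mm, so the ring is level. That puts its underside at about 82 mm, which matches the top of the closing range (h + 72.5 mm).
- **Disagreement:** Lug spacing triangulated at 60.7 mm, against 58.3 mm on the ring stand. I put this down to about 1 pixel of noise, because the wrist view gave the same lug-to-knob ratio as the closed ring (1.94 against 1.92).
- **Other things:** In the last scene picture the other things look to be where they started, and the gripper was well clear. The tool had picked up about 1° of tilt by the end, which did not affect how the pliers hung.

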